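# Clamp an extruder die plate on its setting stand

### The job

Take the extruder die plate out of its cradle by a bare end, lay it flat on the table and let go, then take it by its middle and put it fully home on the two pins of the setting stand. Then turn the ratchet cap on the stand clockwise (seen from above), regripping as needed, until the jaw bears on the plate and the slip clutch has clicked at least twice, but let it slip no more than a quarter turn in all. Leave the plate clamped, and do not disturb the wooden stamp or the plaster mould.

Things in the scene. Friction and masses are not known exactly. Their poses are not given: they have to be found in the camera images.
- die_plate: loose aluminium die plate 200 x 60 x 16 mm (x, y, z), 0.12-0.24 kg. Origin: centre of its underside; x along its length, z up. Round 13 mm holes for the pins on the centre line at x = -75 and +75 mm; three other openings between. Same turned end for end. Starts in the cradle, underside 30 mm up, each end sticking out 50 mm into free air. Grip from above across the 60 mm width.
- cradle: fixed wooden cradle, 100 x 108 mm, 64 mm high, holding the plate between two side walls 4.5 mm off its long edges: here fingers reach only the plate's bare ends, not its middle. Origin on the table under its centre, x along the plate.
- stand: fixed grey setting stand; base x -112..184 mm, 110 mm wide, 10 mm thick. Origin on the table under the middle of the plate's seat; x along the plate, towards the clamp. Blocks at x = -108..-50 and 50..108 mm (top z = 30 mm) carry the plate's ends between side walls 63 mm high, 5 mm off its long edges: on it the plate can be held only by the open middle. Clamp housing 56 x 60 mm, top z = 59 mm, at x = 153 mm.
- seat (a point): centre of the plate's seat, 30 mm above the stand's underside, axes as the stand: where the plate's origin comes when it is home (the pins leave it 1.5 mm play).
- pin_near_tip (a point): tip (z = 58 mm) of the upright steel pin at x = -75 mm, y = 0 of the stand, away from the clamp: 10 mm thick, tapered over its top 10 mm, 28 mm tall above the seat.
- pin_far_tip (a point): tip of the second, equal pin at x = +75 mm of the stand, next to the clamp.
- jaw: small steel jaw, face 40 x 14 mm. As the cap is turned clockwise it slides along the stand's -x towards the plate's end face. Origin at the middle of its face. It starts open, 5 to 18 mm short of a plate that is home.
- cap_grip (a point): point on the axis of the ratchet cap at the height to grip (z = 96 mm), 155 mm along the stand's x; turns with the cap. The cap is an upright dark ribbed steel cylinder, 42 mm across, 40 mm high (z = 74 to 114 mm), over a steel thimble with one small raised mark.
- cap_line (a point): the bright line on the cap's top, 11 mm off its axis; shows how the cap is turned.
- ratchet_cap (a joint): how far the cap has slipped past its thimble, rad: 0 at the start. Turned clockwise the cap takes the thimble along and drives the jaw (about 0.1 N m), and this stays near 0. Once the jaw bears, the clutch slips at about 0.25 to 0.3 N m and this grows, a click each 0.35 rad. The cap must first turn 0.6 to 2.1 rad (found by trying). Turned back, the cap loosens the jaw.
- sprig_mould: bystander: loose plaster sprig mould, 62 x 51 x 24 mm.
- wood_stamp: bystander: loose wooden stamp, 26 mm thick, 67 mm tall, standing.

How it is judged:
By the outcome, as a careful person would: the job done as asked, in the order asked, and still so for the second after the job is handed in, with the robot touching nothing.
It also fails if it takes over 72 s, if anything falls off the work surface, if the arm or the gripper's body presses on something with over 40 N, if the wrist force passes 120 N, or if a joint passes its speed limit or range.

### The arm

A 7-joint arm with a two-finger parallel gripper is mounted at the origin on the work surface; the furniture and walls round the work are solid. World frame = base frame: x ahead of the robot, y to its left, z up, the work surface at z = 0. Lengths are in m, angles in rad, forces in N, time in s.
With the tool pointing down it reaches from about 0.425 to 0.925 m from the base axis. Payload 6.8 kg.
Tool frame: the origin (TCP) lies midway between the tips of the shut fingers; the grasp point (between the pads) lies 19 mm behind it; z points along the fingers, y is the direction in which the jaws open and shut (so a half turn about z gives the same grasp; the last joint's range is limited). The gripper opens to 85 mm and grips with 20 to 120 N. Pads are 22 mm wide; open, the fingers measure 114 mm over their backs; the gripper's body (76 mm by 85 mm) begins 54 mm behind the grasp point. The pads swing forward as they close: fully open they stand 13 mm farther back than shut.
Start: joints at [1.204, 0.477, 0.022, 1.555, -0.011, 1.109, -0.083], TCP at [0.173, -0.653, 0.231] pointing down, gripper open.
Joint ranges: [-2.96, 2.96], [-0.34, 2.1], [-1.41, 1.46], [0.24, 2.44], [-1.37, 4.51], [0.17, 1.92], [-2.96, 2.96]. Speed limits (rad/s): [2.39, 2.39, 3.14, 3.14, 3.14, 3.14, 3.14].

### API

Orientations are given as a unit quaternion [w, x, y, z].
In Python, from station import bot gives the robot as it stands.
- The arm moves only by the shell command python3 -m jog 'ROWS' [FORCE]. ROWS is JSON, a list of rows, each a list of 3 entries, a list of its own where there are three numbers: the shift along the tool's x, y, z in mm, then the turn, a rotation vector about the tool's x, y, z in degrees, then the closure, from -1 (fully open) to 1 (shut). A call has 1 to 12 rows; each row shifts and turns the commanded pose from where the row before left it, along the tool's axes as they then stand; what a row does not reach is not made up. A row lasts 1/8 s, in which the tool goes at most 62.5 mm and 10.7 degrees, less where a joint would pass 70% of its speed; a pose out of reach is approached as far as the arm can. A call is refused whole if a number of a shift passes 62.5 or a number of a turn 10.7, either way. A call with a gripper value outside its range is refused whole. The fingers move at their own pace and stop on an object; FORCE is the grip in N (left out, the last holds). Time passes only in rows, so rows that do not move let the fingers close. It gives the time, the measured TCP pose, the force and the opening at its end, in the units of the state.
- bot.get_obs(): the state, without advancing time (a new reading comes with each control period).
- bot.read_camera(name): name is "scene" or "top" or "wrist"; returns (picture, depth): 480x640x3 uint8, red, green, blue; 480x640 float32, m along the optical axis (not along the pixel's ray), 0 where there is no reading.
- bot.camera_info(name): a dict with "fx", "fy", "cx", "cy" (pixels), "k1" (the pictures are not rectified: a ray, as slopes to the right and down, at radius r is drawn at 1 + k1 r^2 times it, then the intrinsics apply), "world_from_camera" (4x4, takes a point from camera to world coordinates); the wrist camera has in their place "mount" (4x4, takes a point from camera to tool coordinates, whose origin is the TCP and whose axes are the flange's). Camera axes: x right, y up, looking along -z (the intrinsics and any distortion apply to the point x, -y, -z); pixel columns grow to the right and rows downward; lengths in m; the calibration is good to about 2 mm. A picture is of the moment at which its call begins: read the wrist's pose just before it. camera_info takes no time and is no camera call.
- bot.hand_in(): hands the job in, once; it reports no verdict.
Trained networks look in the newest picture that a camera, given by its name, has taken for a name from the list of things; names that differ only in an ending like _2 or _b are one class to them, and where a whole thing is asked for, a point or a joint stands for the part that bears it (a point fixed in the world has none). Each returns a list of dicts, best first, with "score" (0 to 1); they miss things now and then, are a little off and sometimes report something else, mostly with a low value. They report only what shows in the picture. A call takes as long as a camera call.
- bot.find_in(camera, thing): "xy" ([column, row] as shares, 0 to 1, of the picture: columns of its width, rows of its height, amid what is visible of it).
- bot.cut_out(camera, thing): "pixels" (480x640 bool, what is visible of it) and "xy" ([column, row] as shares, 0 to 1, of the picture: columns of its width, rows of its height, amid what is visible of it).
- bot.landmark_of(camera, thing): "xy" ([column, row] as shares, 0 to 1, of the picture: columns of its width, rows of its height: a listed point, or the origin of a listed thing).
The state is a dict: "t": time; "q": joint angles; "joint_vel": joint speeds; "joint_torque": joint torques, N m; "eef_pos": TCP position; "tool_rot": TCP orientation; "contact_force": force on the tool from outside, world axes, zero at the start; "torque": the same for the moment, N m; "gripper_width": opening from 0.0 (shut) to 1.0 (fully open).
Only numpy, scipy, OpenCV 4.12 (cv2) and the standard library are available. Lean on these libraries where they do the work, as an engineer would, in place of code of your own. Each camera call takes 0.05 s, during which the arm holds its last target.

## Working session

There is one attempt and no reset: what is moved stays moved. The work goes in short steps, Python scripts to look and compute and a shell command to move; the robot and the scene stay as the last step left them, time stands still between calls to the robot, and variables do not carry over. Pictures are saved under pics/ and viewed, and the job is handed in when it is done.

```bash
ls; mkdir -p pics; python3 - <<'E'
from station import bot
import cv2
print(bot.get_obs())
for c in ["scene","top","wrist"]:
    im,d=bot.read_camera(c); cv2.imwrite(f"pics/a_{c}.png",im[:,:,::-1]); print(c,bot.camera_info(c))
E
```

```text
pics
{'t': 0.0, 'q': array([ 1.20387825,  0.47781026,  0.02232915,  1.55645115, -0.01152642,
        1.10926612, -0.08313467]), 'joint_vel': array([-1.72708241e-03,  8.59390569e-04,  9.38231622e-04,  3.81285696e-05,
       -4.71775368e-04,  5.78869514e-04, -4.79978356e-04]), 'joint_torque': array([ 4.98897589e-04, -5.96445322e+01,  1.60808779e+00, -2.81204438e+01,
        1.24809542e-02,  9.42626910e-03,  3.84603309e-07]), 'eef_pos': array([ 0.17260913, -0.65195399,  0.2303188 ]), 'tool_rot': array([-8.87691926e-04,  9.91638921e-01,  1.29040434e-01, -1.69036780e-04]), 'contact_force': array([-0.09001691, -0.56933859,  0.17535254]), 'torque': array([-0.01622237, -0.01624662,  0.00176565]), 'gripper_width': 0.998320382765762}
scene {'fx': 574.9648027338683, 'fy': 574.9648027338683, 'cx': 317.13690471033163, 'cy': 246.7725126567097, 'k1': 0.0327969517915947, 'world_from_camera': array([[-0.67232744,  0.48717318, -0.55734918,  0.00379346],
       [-0.74019265, -0.43274912,  0.51462903,  0.50417554],
       [ 0.00952109,  0.75854499,  0.65155111,  0.76942916],
       [ 0.        ,  0.    
[... 226 characters left out ...]
-0.17698203,  0.38564808],
       [-0.99942039,  0.02109713,  0.02671681,  0.00607024],
       [ 0.03002538,  0.17645085,  0.9838514 ,  1.06547943],
       [ 0.        ,  0.        ,  0.        ,  1.        ]])}
wrist {'fx': 345.34323259262993, 'fy': 345.34323259262993, 'cx': 322.0768194829762, 'cy': 239.12583197579676, 'k1': -0.06403291145067898, 'mount': array([[-6.60196929e-04,  9.50821247e-01,  3.09739439e-01,
         7.96430777e-02],
       [ 9.99999773e-01,  6.68683522e-04,  7.87703347e-05,
         2.76256864e-05],
       [-1.32221151e-04,  3.09739420e-01, -9.50821473e-01,
        -1.41874654e-01],
       [ 0.00000000e+00,  0.00000000e+00,  0.00000000e+00,
         1.00000000e+00]])}
```

View pics/a_scene.png

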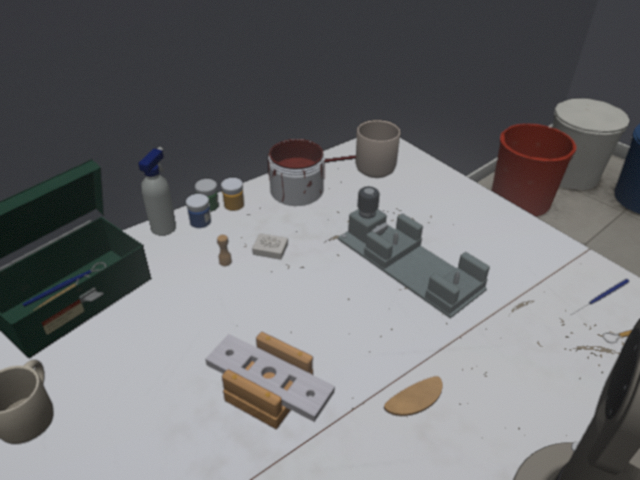

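View pics/a_top.png

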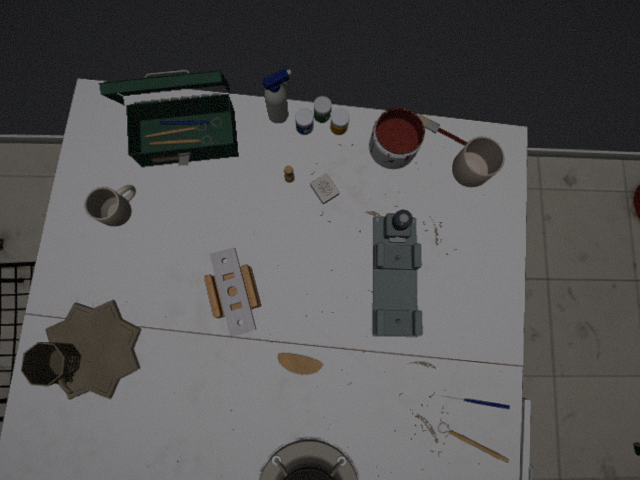

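View pics/a_wrist.png

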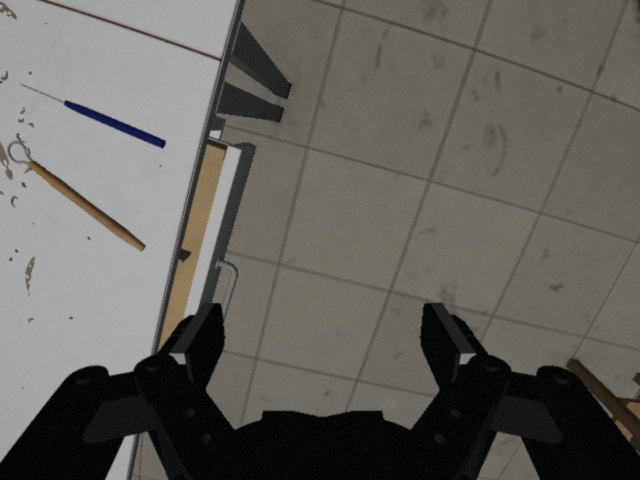

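```bash
cat > h.py <<'E'
import numpy as np, cv2
from station import bot
from scipy.spatial.transform import Rotation as R
def rot(q): return R.from_quat([q[1],q[2],q[3],q[0]])
def wfc(c,obs=None):
    i=bot.camera_info(c)
    if 'mount' in i:
        o=obs or bot.get_obs(); T=np.eye(4); T[:3,:3]=rot(o['tool_rot']).as_matrix(); T[:3,3]=o['eef_pos']
        return i,T@i['mount']
    return i,i['world_from_camera']
def ray(c,px,obs=None):
    i,T=wfc(c,obs); u=(px[0]-i['cx'])/i['fx']; v=(px[1]-i['cy'])/i['fy']
    a,b=u,v
    for _ in range(30):
        s=1+i['k1']*(a*a+b*b); a,b=u/s,v/s
    return T[:3,3],T[:3,:3]@np.array([a,-b,-1.0])
def at_z(c,px,z,obs=None):
    o,d=ray(c,px,obs); return o+d*(z-o[2])/d[2]
def at_d(c,px,dep,obs=None):
    o,d=ray(c,px,obs); return o+d*dep
def proj(c,P,obs=None):
    i,T=wfc(c,obs); P=np.atleast_2d(P); p=(P-T[:3,3])@T[:3,:3]
    a=p[:,0]/-p[:,2]; b=-p[:,1]/-p[:,2]; s=1+i['k1']*(a*a+b*b)
    return np.c_[i['cx']+i['fx']*a*s, i['cy']+i['fy']*b*s]
def tri(obsl):  # list of (cam,px,obs)
    A=np.zeros((3,3));b=np.zeros(3)
    for c,px,ob in obsl:
        o,d=ray(c,px,ob); d=d/np.linalg.norm(d); M=np.eye(3)-np.outer(d,d); A+=M;b+=M@o
    return np.linalg.solve(A,b)
def yawof(q):  # angle of tool y (jaw) in world, deg; and tool x
    m=rot(q).as_matrix(); return np.degrees(np.arctan2(m[1,0],m[0,0])), np.degrees(np.arctan2(m[1,1],m[0,1]))
def st():
    o=bot.get_obs(); print('t%.2f'%o['t'],'tcp',np.round(o['eef_pos']*1000,1),'xyaw %.2f yyaw %.2f'%yawof(o['tool_rot']),'tilt',np.round(rot(o['tool_rot']).as_matrix()[:,2],4),'F',np.round(o['contact_force'],1),'T',np.round(o['torque'],2),'w %.3f'%o['gripper_width'],'q',np.round(o['q'],2)); return o
E
python3 - <<'E'
from h import *
bot.read_camera("top");bot.read_camera("scene")
W=np.array([640,480])
for n in ["die_plate","cradle","stand","seat","pin_near_tip","pin_far_tip","jaw","cap_grip","cap_line","sprig_mould","wood_stamp"]:
    o={}
    for c in["top","scene"]:
        r=bot.landmark_of(c,n)
        o[c]=[(np.round(x['xy']*W if isinstance(x['xy'],np.ndarray) else np.array(x['xy'])*W,1).tolist(),round(x['score'],2)) for x in r[:2]]
    print(n,o, np.round(tri([(c,o[c][0][0],None) for c in o if o[c]])*1000,1) if all(o.values()) else '')
E
```

```text
die_plate {'top': [([230.2, 292.0], 0.6)], 'scene': [([264.5, 376.2], 0.74)]} [453.2 193.6  41.1]
cradle {'top': [([236.4, 292.8], 0.78)], 'scene': [([267.4, 391.2], 0.9), ([265.3, 377.3], 0.67)]} [455.4 187.6  -5.7]
stand {'top': [([394.0, 289.5], 0.97)], 'scene': [([423.3, 273.1], 0.83), ([269.7, 253.6], 0.61)]} [ 466.5 -202.9    1.5]
seat {'top': [([393.5, 289.0], 0.83)], 'scene': []} 
pin_near_tip {'top': [([401.3, 320.0], 0.64), ([395.3, 290.5], 0.46)], 'scene': [([458.7, 273.0], 0.8)]} [ 393.6 -208.8   49.1]
pin_far_tip {'top': [([399.9, 257.2], 0.91)], 'scene': [([392.9, 228.9], 0.75)]} [ 542.9 -200.9   66.2]
jaw {'top': [([395.7, 241.9], 0.61)], 'scene': []} 
cap_grip {'top': [([403.7, 217.3], 0.52)], 'scene': []} 
cap_line {'top': [([400.8, 224.6], 0.84)], 'scene': [([369.7, 193.8], 0.63)]} [ 607.5 -194.5  118.6]
sprig_mould {'top': [([323.0, 188.2], 0.86), ([405.3, 219.2], 0.6)], 'scene': []} 
wood_stamp {'top': [([288.6, 177.5], 0.47)], 'scene': [([226.3, 264.0], 0.88)]} [749.7  64.7  -4.7]
```

```bash
python3 - <<'E'
from h import *
top=cv2.imread("pics/a_top.png"); sc=cv2.imread("pics/a_scene.png")
cv2.imwrite("pics/z1.png",cv2.resize(top[230:350,180:290],None,fx=5,fy=5,interpolation=cv2.INTER_CUBIC))
cv2.imwrite("pics/z2.png",cv2.resize(top[195:345,350:440],None,fx=4,fy=4,interpolation=cv2.INTER_CUBIC))
cv2.imwrite("pics/z3.png",cv2.resize(sc[180:315,330:495],None,fx=4,fy=4,interpolation=cv2.INTER_CUBIC))
a=at_z("top",(225,260),.046);b=at_z("top",(240,323),.046);print(a,b,np.degrees(np.arctan2(*(a-b)[1::-1])))
print(at_z("top",(323,188),.02),at_z("top",(288,170),.067))
E
```

```text
[0.52678782 0.20775842 0.046     ] [0.38070873 0.16534457 0.046     ] 16.19057591259581
[ 0.71792537 -0.02200263  0.02      ] [0.74614121 0.0644996  0.067     ]
```

View pics/z1.png

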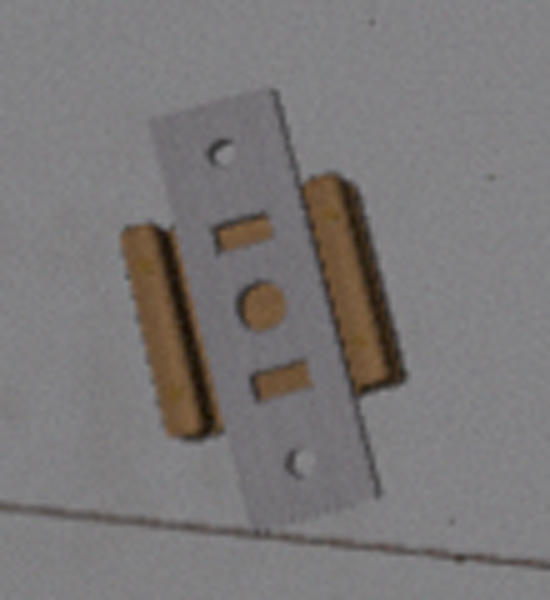

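View pics/z2.png

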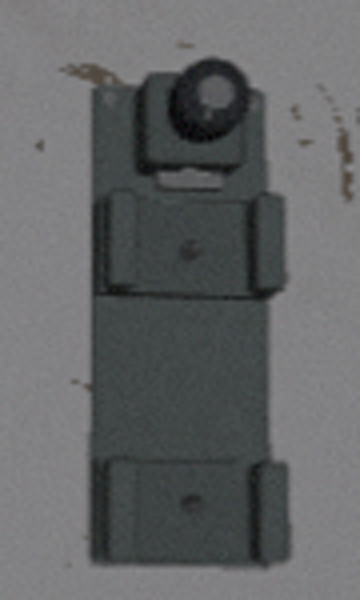

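View pics/z3.png

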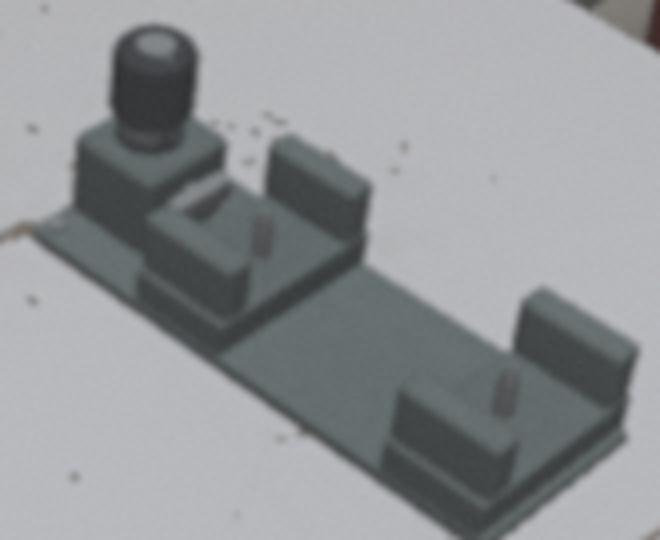

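```bash
python3 -m jog '[[[53,-32,0],[0,0,0],-1],[[53,-32,0],[0,0,0],-1],[[53,-32,0],[0,0,0],-1],[[53,-32,0],[0,0,0],-1],[[53,-32,0],[0,0,0],-1],[[53,-32,0],[0,0,0],-1],[[53,-32,0],[0,0,0],-1],[[53,-32,0],[0,0,0],-1],[[53,-32,0],[0,0,0],-1]]'
python3 -m jog '[[[9,-50,5],[0,0,-0.15],-1],[[9,-50,5],[0,0,-0.15],-1],[[9,-50,5],[0,0,-0.15],-1],[[9,-50,5],[0,0,-0.15],-1],[[9,-50,5],[0,0,-0.15],-1],[[9,-50,5],[0,0,-0.15],-1],[[9,-50,5],[0,0,-0.15],-1],[[9,-50,5],[0,0,-0.15],-1],[[9,-50,5],[0,0,-0.15],-1],[[0,0,0],[0,0,0],-1]]'
python3 - <<'E'
from h import *
o=st()
im,d=bot.read_camera("wrist"); cv2.imwrite("pics/b_wrist.png",im[:,:,::-1])
np.save("b_d.npy",d)
E
```

```text
t: 2.48
eef_pos: [0.5614, -0.2507, 0.2316]
tool_rot: [0.0, 0.992, 0.129, 0.0]
contact_force: [1.3, 0.2, -0.5]
gripper_width: 0.996
t: 3.72
eef_pos: [0.5171, 0.2086, 0.1863]
tool_rot: [-0.001, 0.989, 0.145, -0.0]
contact_force: [-0.8, -0.9, 0.6]
gripper_width: 0.999
t3.73 tcp [517.1 208.6 186.3] xyaw 16.62 yyaw -73.38 tilt [-4.0e-04  2.6e-03 -1.0e+00] F [-0.8 -0.9  0.6] T [-0.01 -0.02  0.04] w 0.999 q [-0.19  0.36 -0.38  1.87  0.16  0.94 -1.92]
```

View pics/b_wrist.png

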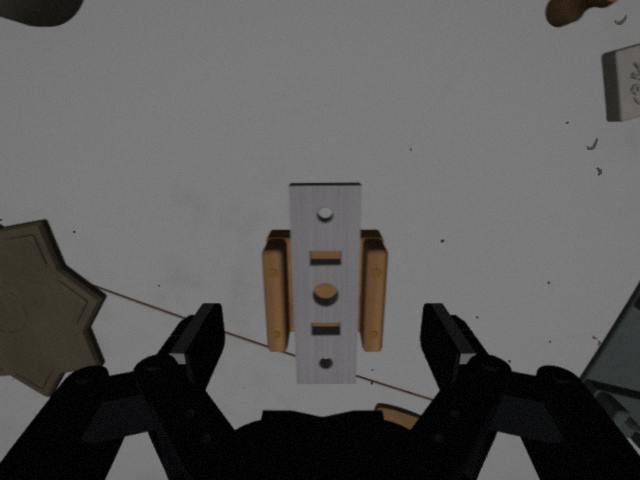

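```bash
cat > pl.py <<'E'
from h import *
def fit_plate(c,quad,ztop,obs=None,rect=(200,60)):
    P=np.array([at_z(c,q,ztop,obs)[:2] for q in quad])*1000 # order: +x left(y+),+x right,-x right,-x left
    M=np.array([[100,30],[100,-30],[-100,-30],[-100,30]])
    a=P-P.mean(0); z=(a[:,0]+1j*a[:,1])@np.conj(M[:,0]+1j*M[:,1])
    print('centre',P.mean(0).round(1),'yaw %.2f'%np.degrees(np.angle(z)),'scale %.4f'%(abs(z)/(4*10900)), 'lens',np.linalg.norm(P-np.roll(P,-1,0),axis=1).round(1))
E
python3 - <<'E'
from pl import *
im=cv2.imread("pics/b_wrist.png")
cv2.imwrite("pics/b_z.png",cv2.resize(im[170:400,255:395],None,fx=2.5,fy=2.5,interpolation=cv2.INTER_CUBIC))
fit_plate("wrist",[(290,184),(361,184),(356,384),(297,384)],.046)
fit_plate("top",[(180+a/5,230+b/5) for a,b in [(150,118),(272,90),(380,495),(255,530)]],.046)
# all four quad check at detect
r=bot.cut_out("wrist","die_plate")[0]; m=r['pixels'].astype(np.uint8); 
(c,s,a)=cv2.minAreaRect(cv2.findContours(m,0,2)[0][0]); print(c,s,a,m.sum())
d=np.load("b_d.npy"); print(d[200,325-20],d[270,300],at_d("wrist",(300,270),d[270,300]),at_d("wrist",(305,200),d[200,305]))
E
```

```text
centre [456.1 183.6] yaw 16.81 scale 1.0040 lens [ 58.1 201.3  59.5 201.2]
centre [454.  185.9] yaw 17.23 scale 0.9915 lens [ 58.9 197.4  59.2 199.6]
(324.0, 283.0) (202.0, 72.0) 90.0 12920
0.2864033 0.30655745 [0.47325358 0.21064156 0.04512286] [0.53546369 0.22306135 0.04572116]
```

View pics/b_z.png

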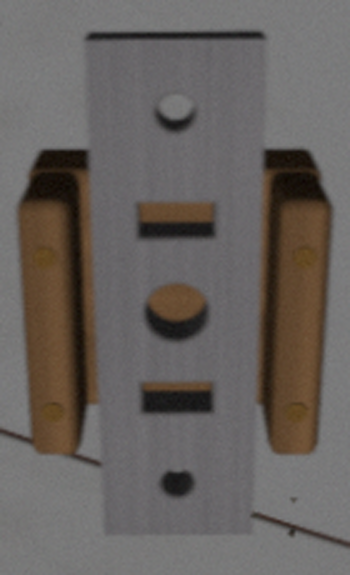

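```bash
python3 -m jog '[[[4.7,2.8,40],[0,0,-0.2],-1],[[4.7,2.8,40],[0,0,0],-1],[[0,0,40],[0,0,0],-1],[[0,0,30],[0,0,0],-1],[[0,0,9],[0,0,0],-1],[[0,0,0],[0,0,0],-1]]'
python3 - <<'E'
from h import *
o=st()
im,d=bot.read_camera("wrist"); cv2.imwrite("pics/c_wrist.png",im[:,:,::-1])
E
```

```text
t: 4.58
eef_pos: [0.5296, 0.1996, 0.0275]
tool_rot: [0.0, 0.99, 0.142, -0.0]
contact_force: [-0.1, -0.6, 0.5]
gripper_width: 0.999
t4.58 tcp [529.6 199.6  27.5] xyaw 16.30 yyaw -73.70 tilt [-0.e+00 -5.e-04 -1.e+00] F [-0.1 -0.6  0.5] T [ 0.01  0.01 -0.02] w 0.999 q [-0.23  0.59 -0.3   1.95  0.28  0.65 -2.  ]
```

View pics/c_wrist.png

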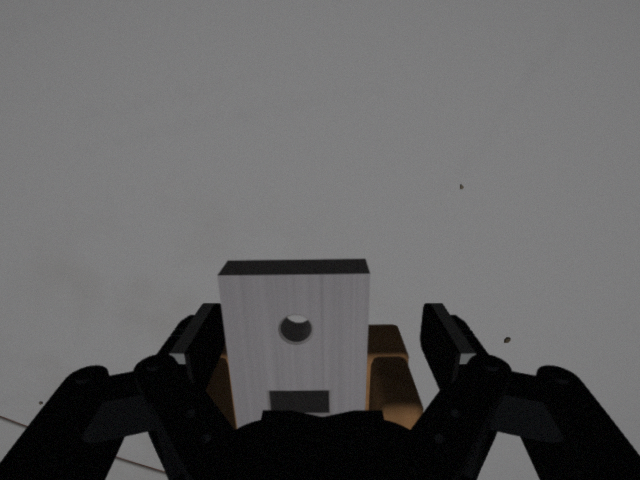

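```bash
python3 - <<'E'
from pl import *
o=st()
im,d=bot.read_camera("wrist");cv2.imwrite("pics/c2_wrist.png",im[:,:,::-1])
T=rot(o['tool_rot']).as_matrix()
for p in [(221,274),(369,272),(296,329)]:
    w=at_z("wrist",p,.046,o); print(p,(w*1000).round(1),'tool',(T.T@(w-o['eef_pos'])*1000).round(1))
cv2.imwrite("pics/c_z.png",cv2.resize(im[240:420,170:470,::-1],None,fx=2.5,fy=2.5,interpolation=cv2.INTER_CUBIC))
E
```

```text
t4.62 tcp [530.1 200.1  28.2] xyaw 16.32 yyaw -73.69 tilt [ 1.3e-03  2.0e-04 -1.0e+00] F [ 0.2 -0.1  0.8] T [-0.02  0.06  0.01] w 1.000 q [-0.23  0.59 -0.31  1.95  0.28  0.65 -2.  ]
(221, 274) [542.7 245.2  46. ] tool [ 24.8 -39.8 -17.7]
(369, 272) [559.8 189.7  46. ] tool [ 25.7  18.4 -17.7]
(296, 329) [527.  210.5  46. ] tool [ -0.  -10.8 -17.8]
```

View pics/c_z.png

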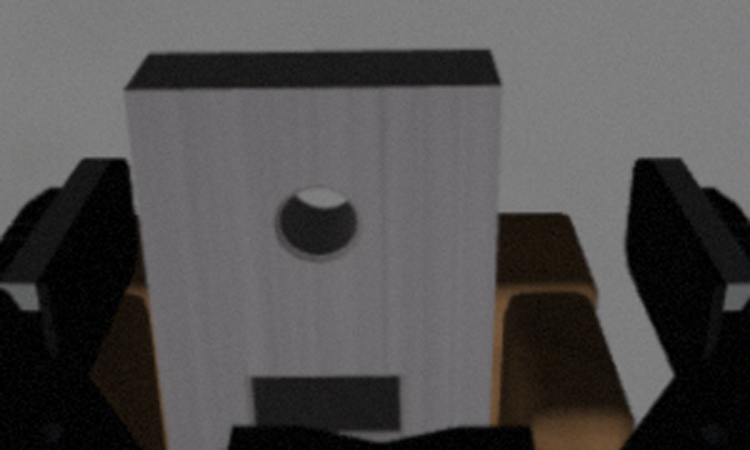

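```bash
python3 -m jog '[[[1,-10.7,0],[0,0,-0.6],-1],[[0,0,0],[0,0,0],-1],[[0,0,0],[0,0,0],-1]]'
python3 - <<'E'
from pl import *
o=st()
im,d=bot.read_camera("wrist")
T=rot(o['tool_rot']).as_matrix()
cv2.imwrite("pics/c3.png",im[240:480,100:540,::-1])
E
```

```text
t: 5.05
eef_pos: [0.5272, 0.2114, 0.0277]
tool_rot: [-0.0, 0.989, 0.148, 0.0]
contact_force: [-0.6, -1.0, 0.2]
gripper_width: 1.0
t5.05 tcp [527.2 211.4  27.7] xyaw 17.01 yyaw -72.99 tilt [ 6.e-04  2.e-04 -1.e+00] F [-0.6 -1.   0.2] T [ 0.03 -0.04 -0.01] w 1.000 q [-0.25  0.59 -0.31  1.94  0.28  0.65 -2.01]
```

View pics/c3.png

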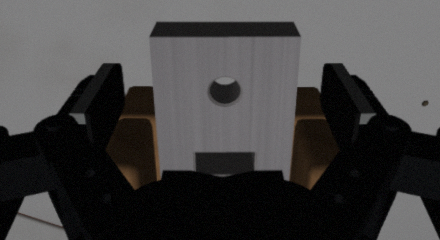

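Centred (hole at column ≈324 of the full picture, pads symmetric). Close.

```bash
python3 -m jog '[[[0,0,0],[0,0,0],1],[[0,0,0],[0,0,0],1],[[0,0,0],[0,0,0],1],[[0,0,0],[0,0,0],1],[[0,0,0],[0,0,0],1],[[0,0,0],[0,0,0],1]]' 110
python3 - <<'E'
from pl import *
o=st()
im,d=bot.read_camera("wrist")
cv2.imwrite("pics/d1.png",im[240:480,100:540,::-1])
E
```

```text
t: 5.85
eef_pos: [0.5273, 0.2109, 0.028]
tool_rot: [0.0, 0.989, 0.147, 0.0]
contact_force: [-1.3, -0.3, 8.6]
gripper_width: 0.672
t5.85 tcp [527.3 210.9  28. ] xyaw 16.96 yyaw -73.04 tilt [ 3.e-04 -4.e-04 -1.e+00] F [-1.3 -0.3  8.6] T [-0.34  0.54  0.04] w 0.672 q [-0.25  0.59 -0.31  1.94  0.28  0.65 -2.01]
```

View pics/d1.png

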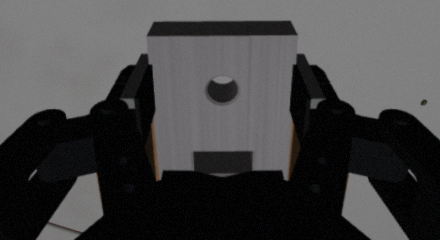

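```bash
python3 -m jog '[[[0,0,-5],[0,0,0],1],[[0,0,-10],[0,0,0],1],[[0,0,-15],[0,0,0],1],[[0,0,-20],[0,0,0],1],[[0,0,-20],[0,0,0],1],[[0,0,-10],[0,0,0],1],[[0,0,0],[0,0,0],1]]'
python3 - <<'E'
from pl import *
o=st()
im,d=bot.read_camera("wrist"); s,_=bot.read_camera("scene")
cv2.imwrite("pics/d2.png",np.hstack([im[200:480,100:540,::-1],s[200:480,150:450,::-1]]))
E
```

```text
t: 6.78
eef_pos: [0.5276, 0.2113, 0.1083]
tool_rot: [-0.0, 0.989, 0.148, 0.001]
contact_force: [-0.0, -0.3, -1.9]
gripper_width: 0.675
t6.78 tcp [527.6 211.3 108.3] xyaw 16.97 yyaw -73.03 tilt [ 1.7e-03  7.0e-04 -1.0e+00] F [-0.  -0.3 -1.9] T [ 0.01 -0.1  -0.01] w 0.675 q [-0.22  0.47 -0.35  1.9   0.22  0.8  -1.96]
```

View pics/d2.png

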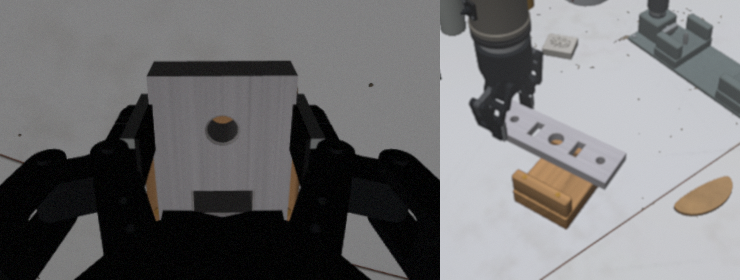

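```bash
python3 -m jog '[[[1.5,20,0],[0,0,0],1],[[2.5,40,0],[0,0,0],1],[[2.5,45,0],[0,0,0],1],[[2.5,45,0],[0,0,3],1],[[2,45,10],[0,0,5],1],[[1.5,27,20],[0,0,4],1],[[0,0,30],[0,0,2],1],[[0,0,25],[0,0,0],1],[[0,0,0],[0,0,0],1],[[0,0,0],[0,0,0],1]]'
python3 - <<'E'
from pl import *
o=st()
s,_=bot.read_camera("scene");im,_=bot.read_camera("wrist");
cv2.imwrite("pics/e1.png",np.hstack([im[100:480,100:540,::-1],s[120:500,150:450,::-1]]))
E
```

```text
t: 8.12
eef_pos: [0.598, 0.0008, 0.0224]
tool_rot: [-0.0, 1.0, 0.026, -0.0]
contact_force: [0.0, 0.3, -1.5]
gripper_width: 0.671
t8.12 tcp [598.    0.8  22.4] xyaw 2.99 yyaw -87.01 tilt [-1.e-04  2.e-04 -1.e+00] F [ 0.   0.3 -1.5] T [ 0.04 -0.12 -0.03] w 0.671 q [ 0.06  0.63 -0.22  1.87  0.21  0.66 -1.81]Traceback (most recent call last):
  File "<stdin>", line 4, in <module>
    return _nx.concatenate(arrs, 1, dtype=dtype, casting=casting)
           ~~~~~~~~~~~~~~~^^^^^^^^^^^^^^^^^^^^^^^^^^^^^^^^^^^^^^^
ValueError: all the input array dimensions except for the concatenation axis must match exactly, but along dimension 0, the array at index 0 has size 380 and the array at index 1 has size 360
```

```bash
python3 -m jog '[[[0,0,10],[0,0,0],1],[[0,0,8],[0,0,0],1],[[0,0,3],[0,0,0],1],[[0,0,0],[0,0,0],1]]'
python3 -m jog '[[[0,0,1.5],[0,0,0],1],[[0,0,1],[0,0,0],1],[[0,0,0],[0,0,0],1]]'
python3 - <<'E'
from pl import *
o=st()
s,_=bot.read_camera("scene");im,_=bot.read_camera("wrist");
cv2.imwrite("pics/e1.png",np.hstack([im[120:480,100:540,::-1],s[120:480,150:450,::-1]]))
E
```

```text
t: 8.72
eef_pos: [0.5977, 0.0006, 0.0009]
tool_rot: [0.0, 1.0, 0.026, -0.0]
contact_force: [0.7, 0.8, -1.4]
gripper_width: 0.671
t: 9.1
eef_pos: [0.5981, 0.0006, -0.0011]
tool_rot: [0.0, 1.0, 0.026, 0.0]
contact_force: [-0.4, 0.2, -1.0]
gripper_width: 0.668
t9.10 tcp [598.1   0.6  -1.1] xyaw 2.98 yyaw -87.02 tilt [ 2.e-04 -0.e+00 -1.e+00] F [-0.4  0.2 -1. ] T [-0.   -0.07  0.  ] w 0.668 q [ 0.05  0.66 -0.21  1.88  0.22  0.62 -1.82]
```

View pics/e1.png

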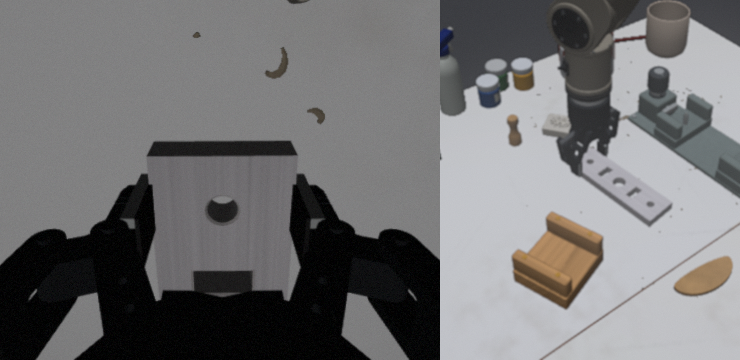

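```bash
python3 -m jog '[[[0,0,1],[0,0,0],1],[[0,0,1],[0,0,0],1],[[0,0,0],[0,0,0],1]]'
python3 -m jog '[[[0,0,1],[0,0,0],1],[[0,0,0],[0,0,0],1]]'
```

```text
t: 9.57
eef_pos: [0.5982, 0.0006, -0.0018]
tool_rot: [0.0, 1.0, 0.026, 0.0]
contact_force: [-4.5, -0.5, 12.2]
gripper_width: 0.669
t: 9.82
eef_pos: [0.5982, 0.0006, -0.0018]
tool_rot: [0.0, 1.0, 0.026, 0.0]
contact_force: [-7.8, -0.4, 21.3]
gripper_width: 0.674
```

```bash
python3 -m jog '[[[0,0,-1],[0,0,0],-1],[[0,0,0],[0,0,0],-1],[[0,0,0],[0,0,0],-1],[[0,0,0],[0,0,0],-1],[[0,0,-10],[0,0,0],-1],[[0,0,-40],[0,0,0],-1],[[-37,0,-50],[0,0,0],-1],[[-37,0,-40],[0,0,0],-1],[[0,0,0],[0,0,0],-1],[[0,0,0],[0,0,0],-1],[[0,0,0],[0,0,0],-1]]'
python3 - <<'E'
from pl import *
o=st()
im,_=bot.read_camera("wrist");
cv2.imwrite("pics/f1.png",im[:,:,::-1])
E
```

```text
t: 11.2
eef_pos: [0.5243, -0.0031, 0.1359]
tool_rot: [-0.0, 1.0, 0.026, -0.001]
contact_force: [0.6, 0.4, -1.0]
gripper_width: 0.999
t11.20 tcp [524.3  -3.1 135.9] xyaw 2.98 yyaw -87.02 tilt [-1.3e-03  2.0e-04 -1.0e+00] F [ 0.6  0.4 -1. ] T [ 0.   -0.03 -0.01] w 0.999 q [ 0.12  0.37 -0.28  1.99  0.14  0.81 -1.76]
```

View pics/f1.png

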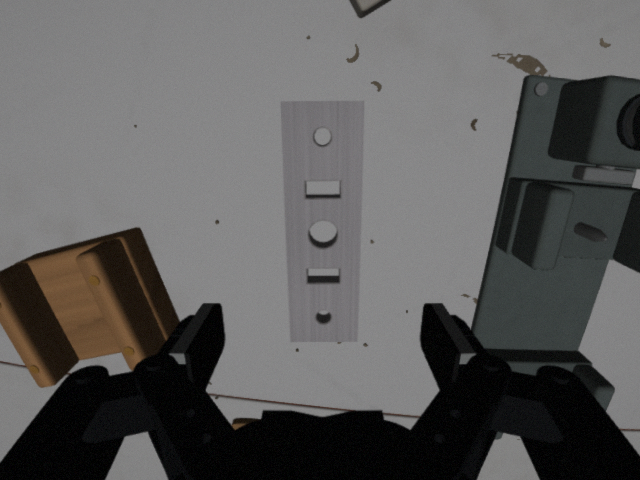

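```bash
python3 -m jog '[[[-13,50,-15],[0,0,0],-1],[[-13,50,-15],[0,0,0],-1],[[-13,50,-15],[0,0,0],-1],[[-13,50,-15],[0,0,0],-1],[[0,0,0],[0,0,0],-1],[[0,0,0],[0,0,0],-1],[[0,0,0],[0,0,0],-1]]'
python3 - <<'E'
from pl import *
o=st()
im,d=bot.read_camera("wrist");np.save("g_d.npy",d)
cv2.imwrite("pics/g1.png",im[:,:,::-1])
W=np.array([640,480])
for n in ["pin_near_tip","pin_far_tip","seat","stand","cap_grip","cap_line","jaw"]:
    print(n,[(np.round(np.array(x['xy'])*W,1).tolist(),round(x['score'],2)) for x in bot.landmark_of("wrist",n)[:2]])
st()
cv2.imwrite("pics/g1z.png",cv2.resize(im[0:400,190:470,::-1],None,fx=2,fy=1.5*1,interpolation=cv2.INTER_CUBIC))
E
```

```text
t: 12.12
eef_pos: [0.4828, -0.204, 0.196]
tool_rot: [-0.001, 1.0, 0.027, -0.001]
contact_force: [0.3, 0.3, 0.1]
gripper_width: 1.002
t12.12 tcp [ 482.8 -204.   196. ] xyaw 3.12 yyaw -86.88 tilt [-0.0012  0.0011 -1.    ] F [0.3 0.3 0.1] T [-0.03  0.    0.01] w 1.002 q [ 0.46  0.28 -0.21  1.94  0.07  0.93 -1.3 ]
pin_near_tip [([313.4, 320.6], 0.91), ([326.3, 154.4], 0.34)]
pin_far_tip [([325.8, 154.2], 0.71)]
seat [([320.8, 233.2], 0.57)]
stand [([319.2, 224.3], 0.83), ([327.2, 38.3], 0.19)]
cap_grip [([330.9, 28.8], 0.59)]
cap_line [([326.5, 40.4], 0.87)]
jaw [([328.4, 104.3], 0.87)]
t12.53 tcp [ 482.6 -205.4  196.8] xyaw 3.00 yyaw -87.00 tilt [-0.  0. -1.] F [-0.8 -0.3  0.2] T [-0.06  0.03 -0.02] w 0.996 q [ 0.46  0.28 -0.21  1.94  0.07  0.93 -1.3 ]
```

View pics/g1.png

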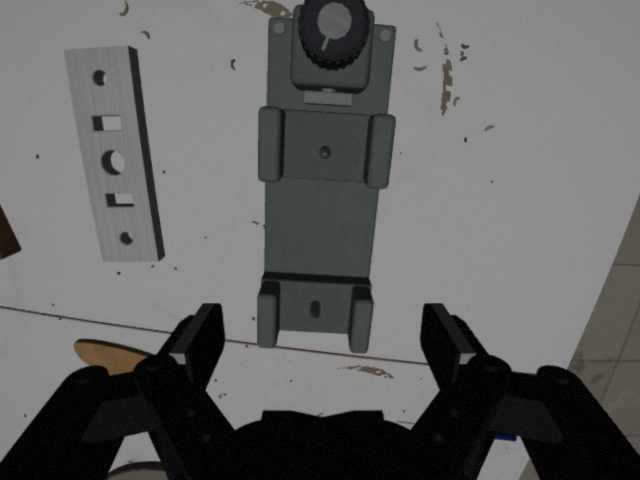

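```bash
python3 - <<'E'
from pl import *
o=st()
im,d=bot.read_camera("wrist");o=st()
cv2.imwrite("pics/g2.png",im[:,:,::-1])
import json;json.dump({k:np.asarray(v).tolist() for k,v in o.items()},open("g2.json","w"))
cv2.imwrite("pics/g2a.png",cv2.resize(im[0:200,240:420,::-1],None,fx=3,fy=3,interpolation=cv2.INTER_CUBIC))
cv2.imwrite("pics/g2b.png",cv2.resize(im[200:370,240:420,::-1],None,fx=3,fy=3,interpolation=cv2.INTER_CUBIC))
cv2.imwrite("pics/g2c.png",cv2.resize(im[30:280,40:190,::-1],None,fx=2.3,fy=2.3,interpolation=cv2.INTER_CUBIC))
E
```

```text
t12.53 tcp [ 482.6 -205.4  196.8] xyaw 3.00 yyaw -87.00 tilt [-0.  0. -1.] F [-0.8 -0.3  0.2] T [-0.06  0.03 -0.02] w 0.996 q [ 0.46  0.28 -0.21  1.94  0.07  0.93 -1.3 ]
t12.57 tcp [ 482.6 -205.5  196.8] xyaw 2.99 yyaw -87.01 tilt [ 1.e-04 -0.e+00 -1.e+00] F [-0.7 -0.1 -0.3] T [-0.03 -0.03  0.02] w 1.004 q [ 0.46  0.28 -0.21  1.94  0.07  0.93 -1.3 ]
```

View pics/g2a.png

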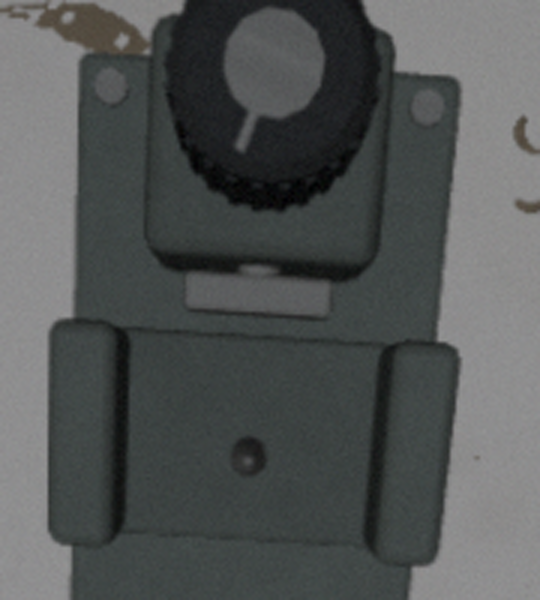

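View pics/g2b.png

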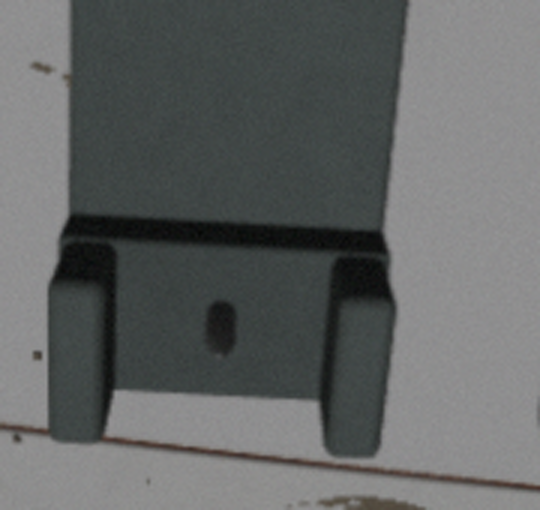

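View pics/g2c.png

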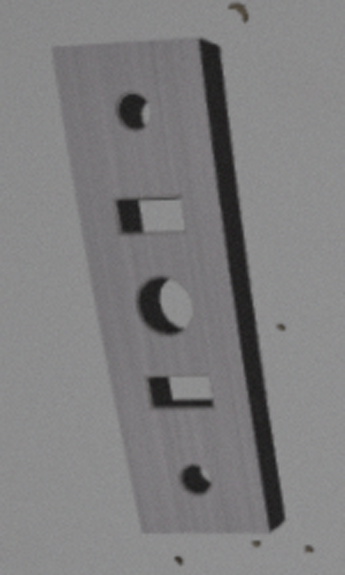

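```bash
cat > fs.py <<'E'
from pl import *
import json
from scipy.optimize import least_squares
o=json.load(open("g2.json"))
A=lambda x,y:(240+x/3,y/3); B=lambda x,y:(240+x/3,200+y/3)
pts=[(A(246,449),58,75,0),(B(220,347),58,-75,0)]
lx=[(A(118,530),30,50),(A(372,548),30,50),(A(245,539),30,50),(B(75,238),30,-50),(B(380,257),30,-50),(B(120,389),30,-108),(B(315,398),30,-108),(A(135,330),30,108),(A(380,345),30,108)]
ly=[(A(458,110),10,-55),(A(438,320),10,-55),(A(80,80),10,55),(A(76,300),10,55),(B(403,20),10,-55),(B(386,210),10,-55),(B(71,20),10,55),(B(69,200),10,55)]
def loc(p,px,z):
    w=at_z("wrist",px,z/1000,o)[:2]*1000-p[:2]; c,s=np.cos(p[2]),np.sin(p[2]); return np.array([c*w[0]+s*w[1],-s*w[0]+c*w[1]])
def res(p):
    r=[]
    for px,z,x,y in pts: r+=list(loc(p,px,z)-[x,y])
    for px,z,x in lx: r.append(loc(p,px,z)[0]-x)
    for px,z,y in ly: r.append(loc(p,px,z)[1]-y)
    return np.array(r)
s=least_squares(res,[468,-205,.05],x_scale=[1,1,.01],loss='soft_l1')
print(s.x[:2].round(2),np.degrees(s.x[2]).round(2)); print(res(s.x).round(1))
C=lambda x,y:(40+x/2.3,30+y/2.3)
fit_plate("wrist",[C(53,47),C(200,38),C(272,532),C(142,532)],.016,o)
E
python3 fs.py
```

```text
[ 467.7  -202.37] -0.51
[ 2.5  0.8  3.4 -0.1  0.2 -0.6 -0.3 -0.7 -1.4  1.2  1.7 -1.2 -1.   0.8
  0.5 -1.  -1.1  1.6  0.3 -0.9 -0.7]
centre [522.4  -5.3] yaw 3.26 scale 0.9950 lens [ 59.7 198.8  60.6 199. ]
```

```bash
python3 -m jog '[[[10,0,10],[0,0,3.5],-1],[[10,0,10],[0,0,0],-1],[[0,0,0],[0,0,0],-1],[[0,0,0],[0,0,0],-1],[[0,0,0],[0,0,0],-1],[[0,0,0],[0,0,0],-1]]'; python3 - <<'E'
from pl import *
o=st()
im,d=bot.read_camera("wrist");o=st()
cv2.imwrite("pics/g3.png",im[:,:,::-1])
import json;json.dump({k:np.asarray(v).tolist() for k,v in o.items()},open("g3.json","w"))
cv2.imwrite("pics/g3a.png",cv2.resize(im[0:200,240:420,::-1],None,fx=3,fy=3,interpolation=cv2.INTER_CUBIC))
cv2.imwrite("pics/g3b.png",cv2.resize(im[200:400,240:420,::-1],None,fx=3,fy=3,interpolation=cv2.INTER_CUBIC))
a=at_z("top",(397.5,258),.058);b=at_z("top",(397.5,320.75),.058);print(a,b,np.degrees(np.arctan2(*(a-b)[1::-1])))
E
```

```text
t: 13.32
eef_pos: [0.5025, -0.2054, 0.1771]
tool_rot: [0.0, 1.0, -0.005, 0.0]
contact_force: [-0.1, -0.2, -0.5]
gripper_width: 0.996
t13.32 tcp [ 502.5 -205.4  177.1] xyaw -0.53 yyaw -90.53 tilt [ 4.e-04 -2.e-04 -1.e+00] F [-0.1 -0.2 -0.5] T [ 0.01 -0.03  0.04] w 0.996 q [ 0.43  0.33 -0.19  1.92  0.08  0.9  -1.38]
t13.38 tcp [ 502.5 -205.3  177.1] xyaw -0.53 yyaw -90.53 tilt [ 3.e-04 -2.e-04 -1.e+00] F [ 0.6 -0.3  0.1] T [-0.03  0.01 -0.04] w 0.996 q [ 0.43  0.33 -0.19  1.92  0.08  0.9  -1.38]
[ 0.53817655 -0.19998702  0.058     ] [ 0.39171109 -0.19802795  0.058     ] -0.766323194238903
```

View pics/g3a.png

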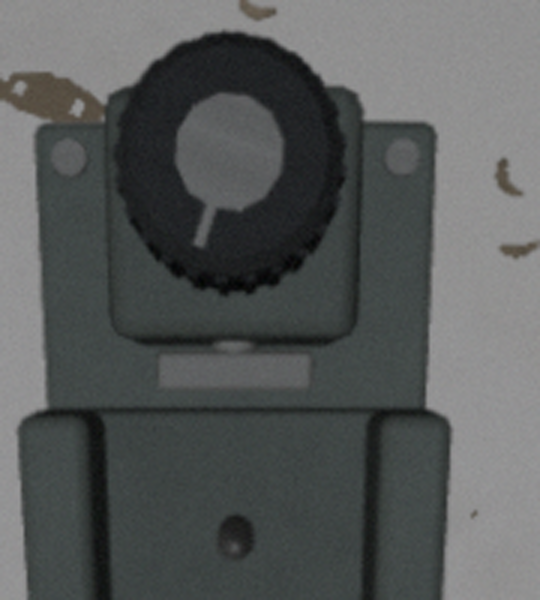

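View pics/g3b.png

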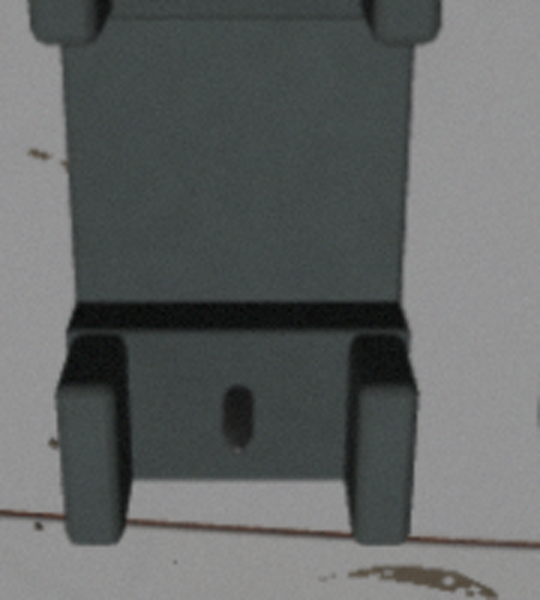

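```bash
cat > fs2.py <<'E'
from pl import *
import json
from scipy.optimize import least_squares
o2=json.load(open("g2.json"));o3=json.load(open("g3.json"))
A=lambda x,y:(240+x/3,y/3); B=lambda x,y:(240+x/3,200+y/3)
pts=[(o2,A(248,457),58,75,0),(o2,B(220,350),58,-75,0),(o3,A(237,544),58,75,0),(o3,B(238,446),58,-75,0)]
lx=[(o2,)+t for t in [(A(118,530),30,50),(A(372,548),30,50),(A(245,539),30,50),(B(75,238),30,-50),(B(380,257),30,-50),(B(120,389),30,-108),(B(315,398),30,-108),(A(135,330),30,108),(A(380,345),30,108)]]
lx+=[(o3,)+t for t in [(B(240,17),30,50),(B(240,330),30,-50),(B(240,478),30,-108),(A(240,410),30,108)]]
ly=[(o2,)+t for t in [(A(458,110),10,-55),(A(438,320),10,-55),(A(80,80),10,55),(A(76,300),10,55),(B(403,20),10,-55),(B(386,210),10,-55),(B(71,20),10,55),(B(69,200),10,55)]]
ly+=[(o3,)+t for t in [(A(435,160),10,-55),(A(425,380),10,-55),(A(38,160),10,55),(A(48,380),10,55),(B(410,80),10,-55),(B(400,280),10,-55),(B(65,80),10,55),(B(76,280),10,55)]]
def loc(p,o,px,z):
    w=at_z("wrist",px,z/1000,o)[:2]*1000-p[:2]; c,s=np.cos(p[2]),np.sin(p[2]); return np.array([c*w[0]+s*w[1],-s*w[0]+c*w[1]])
def res(p):
    r=[]
    for o,px,z,x,y in pts: r+=list(loc(p,o,px,z)-[x,y])
    for o,px,z,x in lx: r.append(loc(p,o,px,z)[0]-x)
    for o,px,z,y in ly: r.append(loc(p,o,px,z)[1]-y)
    return np.array(r)
s=least_squares(res,[468,-205,.05],x_scale=[1,1,.01],loss='soft_l1')
print(s.x[:2].round(2),np.degrees(s.x[2]).round(2)); r=res(s.x).round(1);print(r[:8],r[8:21],r[21:])
# cap centre at z=114
for px in [(240+229/3,150/3)]: print('cap top bright disc',loc(s.x,o3,px,114), at_z("wrist",px,.114,o3))
print('jaw lower edge',loc(s.x,o3,A(235,388),45))
E
python3 fs2.py
```

```text
[ 467.85 -202.45] -0.52
[ 0.3  0.3  2.2 -0.1  0.2 -0.3  1.5 -0. ] [-0.  -0.8 -0.4 -0.8 -1.6  1.   1.6 -1.4 -1.2  0.3 -0.2  1.7 -0.8] [ 1.   0.6 -0.8 -1.   1.7  0.4 -0.8 -0.6  1.   1.3 -1.  -1.   1.6  1.5
 -1.3 -1.1]
cap top bright disc [154.75706683   0.47042971] [ 0.62260679 -0.20339394  0.114     ]
jaw lower edge [112.94029873   0.22316985]
```

```bash
python3 -m jog '[[[4,-40,0],[0,0,-1.8],-1],[[4,-40,10],[0,0,-1.8],-1],[[4,-40,20],[0,0,0],-1],[[4,-40,20],[0,0,0],-1],[[4,-40,20],[0,0,0],-1],[[0,0,0],[0,0,0],-1],[[0,0,0],[0,0,0],-1],[[0,0,0],[0,0,0],-1],[[0,0,0],[0,0,0],-1]]'; python3 - <<'E'
from pl import *
o=st()
im,d=bot.read_camera("wrist");o=st()
cv2.imwrite("pics/h1.png",im[:,:,::-1])
import json;json.dump({k:np.asarray(v).tolist() for k,v in o.items()},open("h1.json","w"))
E
```

```text
t: 14.5
eef_pos: [0.5159, -0.0059, 0.1073]
tool_rot: [0.0, 1.0, 0.026, 0.0]
contact_force: [-0.0, -0.2, 1.0]
gripper_width: 1.0
t14.50 tcp [515.9  -5.9 107.3] xyaw 2.97 yyaw -87.03 tilt [ 9.e-04 -4.e-04 -1.e+00] F [-0.  -0.2  1. ] T [ 0.01 -0.02 -0.03] w 1.000 q [ 0.11  0.39 -0.27  2.03  0.16  0.74 -1.77]
t14.55 tcp [515.8  -5.7 107.2] xyaw 2.99 yyaw -87.01 tilt [ 8.e-04 -3.e-04 -1.e+00] F [-0.9  0.8 -0.4] T [-0.02 -0.02  0.01] w 0.999 q [ 0.11  0.39 -0.27  2.03  0.16  0.74 -1.77]
```

View pics/h1.png

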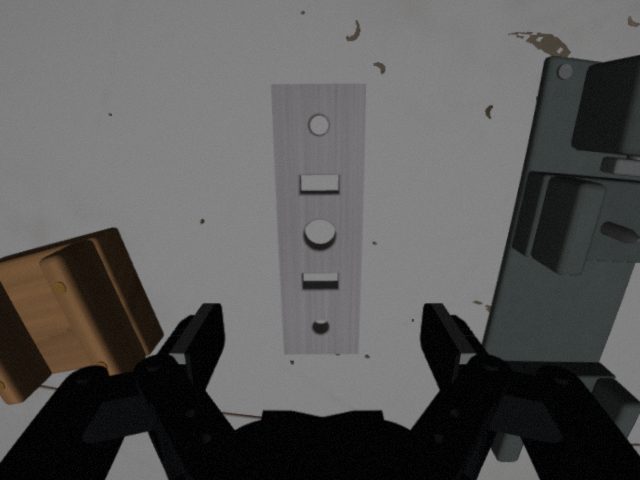

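```bash
python3 - <<'E'
from pl import *
import json
o=json.load(open("h1.json"))
fit_plate("wrist",[(271.5,84),(366,84),(358.5,354),(284.5,354)],.016,o)
im=cv2.imread("pics/h1.png")
cv2.imwrite("pics/h1z.png",cv2.resize(im[70:370,250:390],None,fx=2,fy=2,interpolation=cv2.INTER_CUBIC))
for p in [(318.5,125),(320,327)]: print(at_z("wrist",p,.016,o)*1000)
E
```

```text
centre [522.2  -4.1] yaw 3.38 scale 0.9960 lens [ 59.3 199.3  59.4 199.3]
[596.77774154   0.80765307  16.        ]
[447.78093616  -7.55813258  16.        ]
```

View pics/h1z.png

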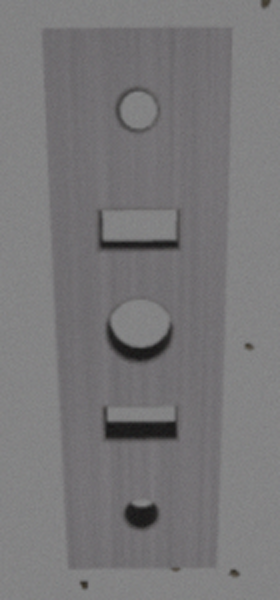

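```bash
python3 -m jog '[[[3.2,-0.7,30],[0,0,-0.3],-1],[[3.3,-0.7,30],[0,0,0],-1],[[0,0,30],[0,0,0],-1],[[0,0,15],[0,0,0],-1],[[0,0,3],[0,0,0],-1],[[0,0,0],[0,0,0],-1]]'; python3 - <<'E'
from pl import *
o=st()
im,d=bot.read_camera("wrist");o=st()
cv2.imwrite("pics/i1.png",im[:,:,::-1])
E
```

```text
t: 15.3
eef_pos: [0.5225, -0.003, -0.0005]
tool_rot: [0.0, 1.0, 0.029, 0.001]
contact_force: [0.2, 0.4, 0.5]
gripper_width: 0.998
t15.30 tcp [ 5.225e+02 -3.000e+00 -5.000e-01] xyaw 3.36 yyaw -86.64 tilt [ 0.001  0.    -1.   ] F [0.2 0.4 0.5] T [ 0.03 -0.03  0.03] w 0.998 q [ 0.06  0.58 -0.22  2.06  0.24  0.52 -1.84]
t15.35 tcp [ 5.227e+02 -3.000e+00 -3.000e-01] xyaw 3.37 yyaw -86.63 tilt [ 0.0016  0.     -1.    ] F [-0.3 -1.5 -0.4] T [ 0.01  0.03 -0.04] w 1.001 q [ 0.06  0.58 -0.22  2.06  0.24  0.52 -1.84]
```

View pics/i1.png

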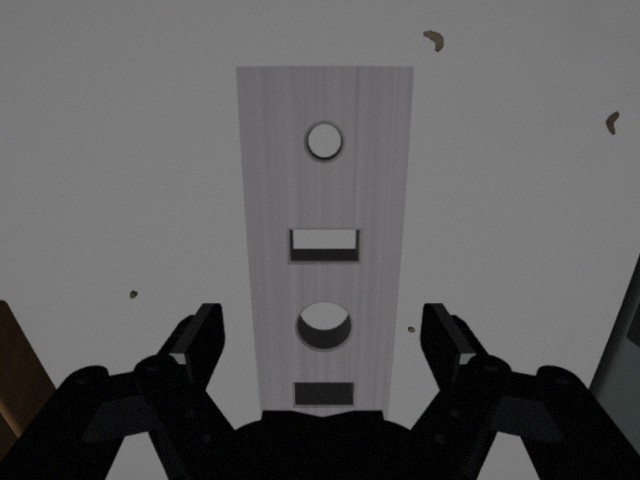

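```bash
python3 -m jog '[[[0,0,0],[0,0,0],1],[[0,0,0],[0,0,0],1],[[0,0,0],[0,0,0],1],[[0,0,0],[0,0,0],1],[[0,0,0],[0,0,0],1],[[0,0,-5],[0,0,0],1],[[0,0,-15],[0,0,0],1],[[0,0,-30],[0,0,0],1],[[0,0,-30],[0,0,0],1],[[0,0,-15],[0,0,0],1],[[0,0,0],[0,0,0],1],[[0,0,0],[0,0,0],1]]' 110; python3 - <<'E'
from pl import *
o=st()
im,d=bot.read_camera("wrist");o=st()
cv2.imwrite("pics/j1.png",im[:,:,::-1])
import json;json.dump({k:np.asarray(v).tolist() for k,v in o.items()},open("j1.json","w"))
np.save("j_d.npy",d)
E
```

```text
t: 16.85
eef_pos: [0.5212, -0.0031, 0.093]
tool_rot: [0.0, 1.0, 0.029, -0.001]
contact_force: [-0.4, 0.1, -2.1]
gripper_width: 0.668
t16.85 tcp [521.2  -3.1  93. ] xyaw 3.38 yyaw -86.62 tilt [-1.5e-03 -2.0e-04 -1.0e+00] F [-0.4  0.1 -2.1] T [-0.01  0.03  0.04] w 0.668 q [ 0.11  0.43 -0.27  2.02  0.17  0.72 -1.78]
t16.90 tcp [521.1  -3.1  92.7] xyaw 3.38 yyaw -86.62 tilt [-2.e-03 -2.e-04 -1.e+00] F [ 0.1  1.3 -1.3] T [ 0.03 -0.05 -0.02] w 0.667 q [ 0.11  0.43 -0.27  2.02  0.17  0.72 -1.78]
```

View pics/j1.png

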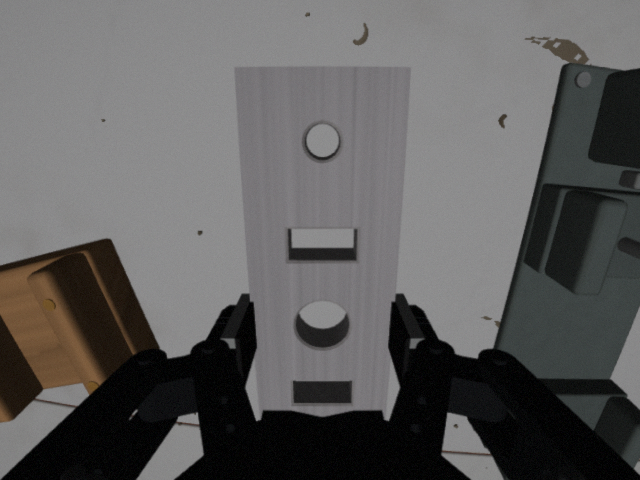

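```bash
python3 - <<'E'
from pl import *
import json
o=json.load(open("j1.json"))
T=rot(o['tool_rot']).as_matrix()
for p in [(322.5,140),(322.3,324.5),(235,67),(411,67)]:
    w=at_z("wrist",p,.109,o); print(p,(w*1000).round(1),'tool',(T.T@(w-o['eef_pos'])*1000).round(2))
im=cv2.imread("pics/j1.png");cv2.imwrite("pics/j1z.png",cv2.resize(im[55:360,225:420],None,fx=2,fy=2,interpolation=cv2.INTER_CUBIC))
d=np.load("j_d.npy");
for p in [(260,100),(390,100),(265,280),(380,280)]: print(at_d("wrist",p,d[p[1],p[0]],o))
E
```

```text
(322.5, 140) [596.4   1.2 109. ] tool [ 75.38   0.14 -16.42]
(322.3, 324.5) [522.3  -3.  109. ] tool [  1.22   0.04 -16.27]
(235, 67) [618.6  31.9 109. ] tool [ 99.38 -29.12 -16.47]
(411, 67) [622.1 -26.9 109. ] tool [ 99.35  29.77 -16.46]
[0.60865175 0.02377157 0.10642764]
[ 0.61122899 -0.02127988  0.10747648]
[0.54085024 0.02113656 0.10792996]
[ 0.54336793 -0.02512512  0.10754677]
```

View pics/j1z.png

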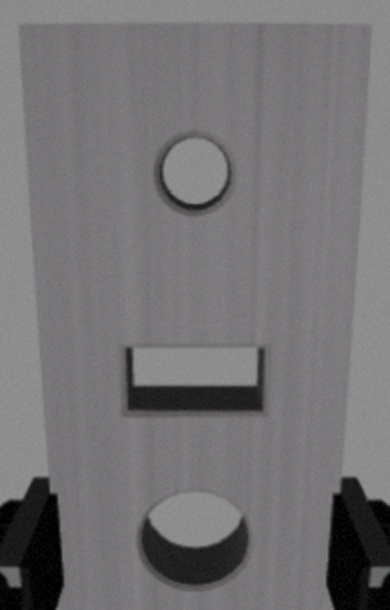

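```bash
python3 -m jog '[[[-7,20,0],[0,0,0],1],[[-13,39,0],[0,0,0],1],[[-13,39,0],[0,0,0],1],[[-13,39,0],[0,0,0],1],[[-13,39,0],[0,0,0],1],[[-6,20,0],[0,0,2],1],[[0,0,0],[0,0,1.9],1],[[0,0,0],[0,0,0],1],[[0,0,0],[0,0,0],1],[[0,0,0],[0,0,0],1]]'; python3 - <<'E'
from pl import *
o=st()
im,d=bot.read_camera("wrist");o=st()
cv2.imwrite("pics/k1.png",im[:,:,::-1])
import json;json.dump({k:np.asarray(v).tolist() for k,v in o.items()},open("k1.json","w"))
E
```

```text
t: 18.15
eef_pos: [0.469, -0.2013, 0.0938]
tool_rot: [-0.0, 1.0, -0.004, 0.0]
contact_force: [0.4, -0.1, -1.6]
gripper_width: 0.669
t18.15 tcp [ 469.  -201.3   93.8] xyaw -0.41 yyaw -90.41 tilt [ 1.e-04  3.e-04 -1.e+00] F [ 0.4 -0.1 -1.6] T [ 0.    0.04 -0.01] w 0.669 q [ 0.46  0.4  -0.22  2.05  0.13  0.7  -1.42]
t18.20 tcp [ 469.  -201.6   93.9] xyaw -0.44 yyaw -90.44 tilt [ 2.e-04  2.e-04 -1.e+00] F [ 0.6  0.4 -1.1] T [-0.02 -0.03  0.07] w 0.666 q [ 0.46  0.4  -0.22  2.05  0.13  0.7  -1.42]
```

View pics/k1.png

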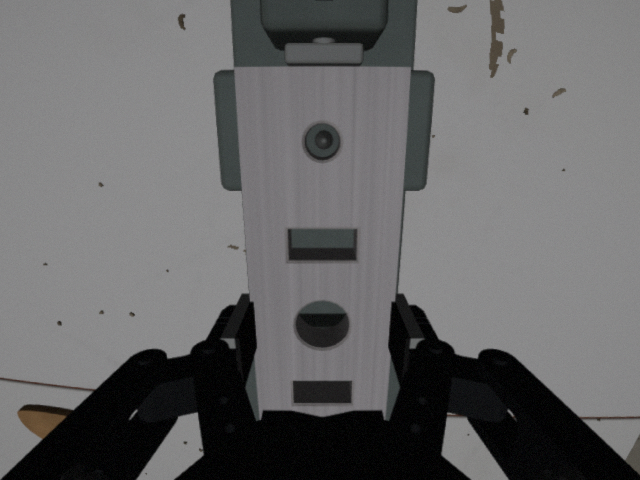

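```bash
python3 - <<'E'
from pl import *
import json
o=json.load(open("k1.json"))
im=cv2.imread("pics/k1.png")
cv2.imwrite("pics/k1z.png",cv2.resize(im[110:170,292:352],None,fx=10,fy=10,interpolation=cv2.INTER_CUBIC))
cv2.imwrite("pics/k2z.png",cv2.resize(im[40:200,205:440],None,fx=3,fy=3,interpolation=cv2.INTER_CUBIC))
for c,z in [((.0,0),58)]:
    P=np.array([467.85,-202.45,58.])+75*np.array([np.cos(-.0091),np.sin(-.0091),0])
    print('pred far pin tip px',proj("wrist",P/1000,o),'base',proj("wrist",(P-[0,0,28])/1000,o))
E
```

```text
pred far pin tip px [[324.03478013 139.41167384]] base [[323.77033144 137.80065702]]
```

View pics/k1z.png

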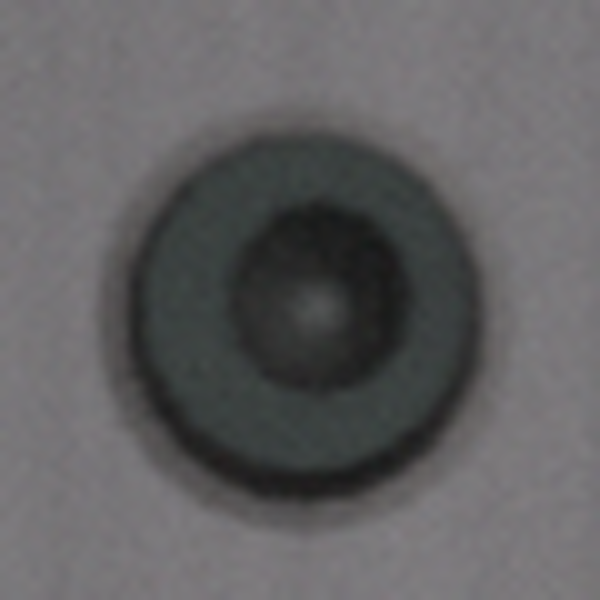

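View pics/k2z.png

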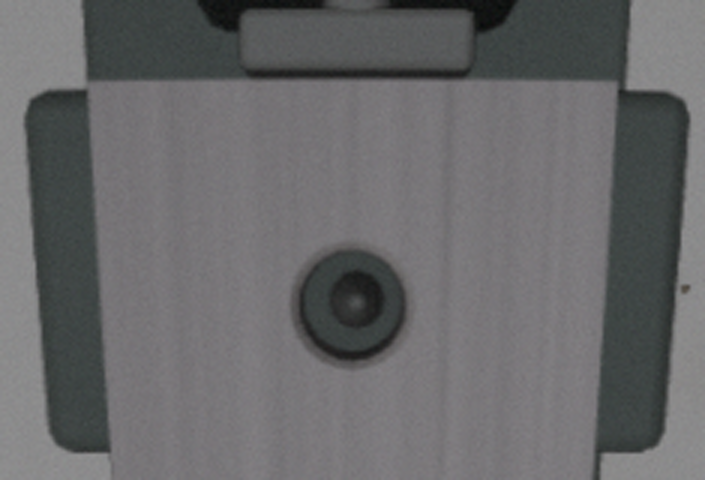

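```bash
python3 - <<'E'
from pl import *
import json
o=json.load(open("k1.json"));T=rot(o['tool_rot']).as_matrix()
f=lambda p,z:(T.T@(at_z("wrist",p,z,o)-o['eef_pos'])*1000).round(2)
print('pin',f((323.9,141.2),.058),'hole top',f((322.6,141),.110), 'hole bottom', f((322.7,139.5),.094))
P=np.array([467.85,-202.45,58.])
for s in(75,-75): print(s,(T.T@((P+s*np.array([np.cos(-.0091),np.sin(-.0091),0]))/1000-o['eef_pos'])*1000).round(2))
E
```

```text
pin [73.03  0.9  35.88] hole top [ 75.03   0.17 -16.12] hole bottom [75.02  0.23 -0.12]
75 [73.89  0.96 35.88]
-75 [-76.11   0.74  35.84]
```

```bash
python3 -m jog '[[[-1.7,0.75,10],[0,0,0.1],1],[[0,0,12],[0,0,0],1],[[0,0,9],[0,0,0],1],[[0,0,0],[0,0,0],1],[[0,0,0],[0,0,0],1],[[0,0,0],[0,0,0],1]]'; python3 - <<'E'
from pl import *
o=st()
im,d=bot.read_camera("wrist");o=st()
cv2.imwrite("pics/l1.png",im[:,:,::-1])
import json;json.dump({k:np.asarray(v).tolist() for k,v in o.items()},open("l1.json","w"))
im=im[:,:,::-1]
cv2.imwrite("pics/l1z.png",cv2.resize(im[110:170,292:352],None,fx=10,fy=10,interpolation=cv2.INTER_CUBIC))
E
```

```text
t: 18.95
eef_pos: [0.4672, -0.2033, 0.0631]
tool_rot: [0.0, 1.0, -0.005, 0.0]
contact_force: [-0.7, -0.4, -1.8]
gripper_width: 0.668
t18.95 tcp [ 467.2 -203.3   63.1] xyaw -0.62 yyaw -90.62 tilt [ 7.e-04 -3.e-04 -1.e+00] F [-0.7 -0.4 -1.8] T [0.01 0.01 0.01] w 0.668 q [ 0.45  0.45 -0.2   2.07  0.15  0.63 -1.43]
t19.00 tcp [ 467.2 -203.3   63.2] xyaw -0.62 yyaw -90.62 tilt [ 7.e-04 -3.e-04 -1.e+00] F [ 1.  -0.5 -0.8] T [-0.01 -0.   -0.02] w 0.669 q [ 0.45  0.45 -0.2   2.07  0.15  0.63 -1.43]
```

View pics/l1z.png

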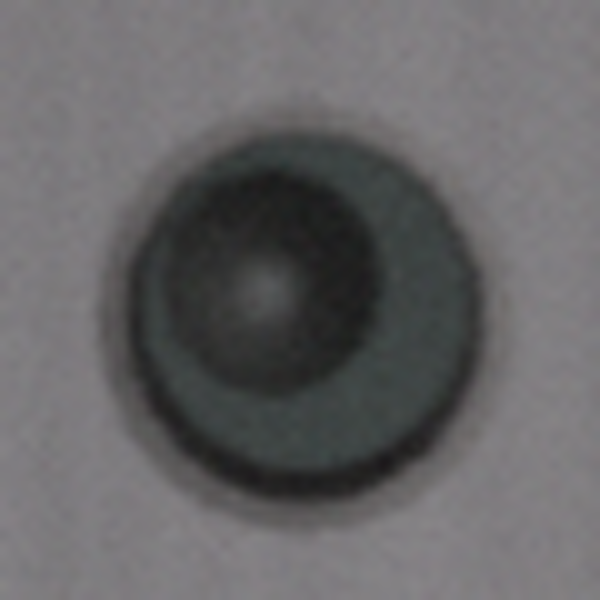

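```bash
cat > pin.py <<'E'
from pl import *
import json,sys
def pin(o,pp,hh):
    T=rot(np.asarray(o['tool_rot'])).as_matrix(); e=np.asarray(o['eef_pos']);b=e[2]+.0005
    f=lambda p,z:(T.T@(at_z("wrist",p,z,o)-e)*1000).round(2)
    print('pin',f(pp,.058),'hole top',f(hh,b+.016),'model',[(T.T@((np.array([467.85,-202.45,58.])+s*np.array([np.cos(-.0091),np.sin(-.0091),0]))/1000-e)*1000).round(2) for s in (75,-75)])
E
python3 - <<'E'
from pin import *
pin(json.load(open("l1.json")),(318.8,139),(322.6,141))
E
```

```text
pin [75.05 -1.36  5.21] hole top [ 75.04   0.16 -16.45] model [array([75.62, -0.97,  5.21]), array([-74.38,  -0.71,   5.1 ])]
```

```bash
python3 -m jog '[[[0,-1.2,0],[0,0,-0.1],1],[[0,0,0],[0,0,0],1],[[0,0,0],[0,0,0],1],[[0,0,0],[0,0,0],1]]'; python3 - <<'E'
from pin import *
bot.get_obs()
im,d=bot.read_camera("wrist");o=st()
json.dump({k:np.asarray(v).tolist() for k,v in o.items()},open("l2.json","w"))
im=im[:,:,::-1]
cv2.imwrite("pics/l2z.png",cv2.resize(im[110:170,292:352],None,fx=10,fy=10,interpolation=cv2.INTER_CUBIC))
E
```

```text
t: 19.5
eef_pos: [0.467, -0.202, 0.0628]
tool_rot: [0.0, 1.0, -0.005, 0.0]
contact_force: [0.8, 0.1, -1.1]
gripper_width: 0.665
t19.55 tcp [ 466.9 -202.    62.8] xyaw -0.53 yyaw -90.53 tilt [ 1.e-04 -0.e+00 -1.e+00] F [ 0.6  0.1 -1.6] T [ 0.    0.02 -0.01] w 0.665 q [ 0.45  0.45 -0.2   2.07  0.15  0.63 -1.43]
```

View pics/l2z.png

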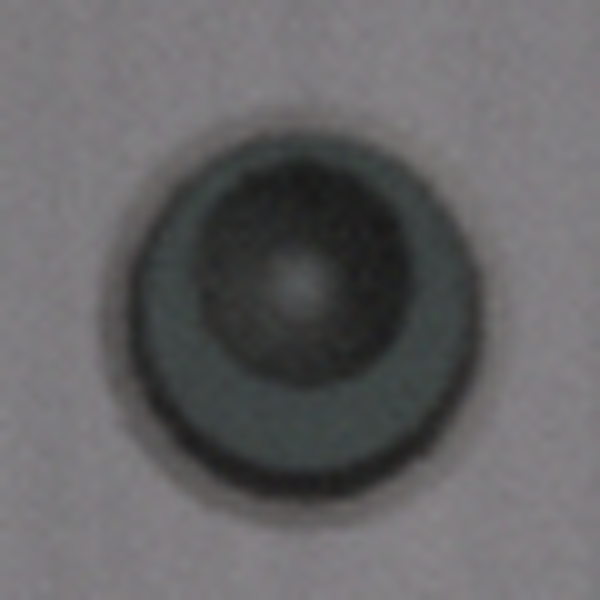

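```bash
python3 -m jog '[[[0.6,0,3],[0,0,0],1],[[0,0,3],[0,0,0],1],[[0,0,3],[0,0,0],1],[[0,0,3],[0,0,0],1],[[0,0,0],[0,0,0],1],[[0,0,0],[0,0,0],1]]'; python3 - <<'E'
from pin import *
bot.get_obs()
im,d=bot.read_camera("wrist");o=st()
im=im[:,:,::-1]
cv2.imwrite("pics/l3z.png",cv2.resize(im[110:170,292:352],None,fx=10,fy=10,interpolation=cv2.INTER_CUBIC))
cv2.imwrite("pics/l3.png",im)
E
```

```text
t: 20.3
eef_pos: [0.4676, -0.202, 0.0508]
tool_rot: [0.0, 1.0, -0.005, 0.0]
contact_force: [0.2, -1.0, -1.4]
gripper_width: 0.668
t20.35 tcp [ 467.6 -202.    50.9] xyaw -0.52 yyaw -90.52 tilt [ 2.e-04 -1.e-04 -1.e+00] F [ 0.3 -0.2 -1.5] T [ 0.01 -0.02  0.01] w 0.673 q [ 0.45  0.47 -0.2   2.08  0.16  0.61 -1.44]
```

View pics/l3z.png

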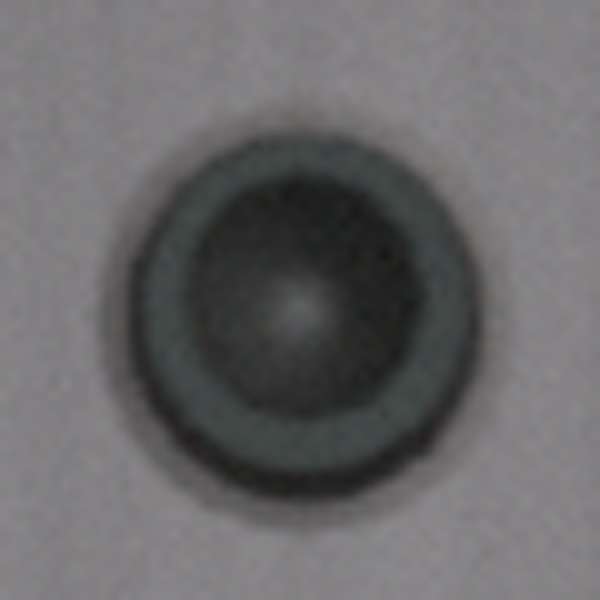

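```bash
python3 -m jog '[[[0,0,3],[0,0,0],1],[[0,0,3],[0,0,0],1],[[0,0,3],[0,0,0],1],[[0,0,0],[0,0,0],1]]';  python3 -m jog '[[[0,0,3],[0,0,0],1],[[0,0,3],[0,0,0],1],[[0,0,2],[0,0,0],1],[[0,0,0],[0,0,0],1]]'
```

```text
t: 20.85
eef_pos: [0.4673, -0.2019, 0.0415]
tool_rot: [-0.0, 1.0, -0.005, -0.0]
contact_force: [-0.8, -0.2, -2.0]
gripper_width: 0.664
t: 21.35
eef_pos: [0.4674, -0.2019, 0.0336]
tool_rot: [-0.0, 1.0, -0.005, -0.0]
contact_force: [0.3, 0.1, -1.3]
gripper_width: 0.669
```

```bash
python3 -m jog '[[[0,0,1.5],[0,0,0],1],[[0,0,1.5],[0,0,0],1],[[0,0,0],[0,0,0],1]]';  python3 -m jog '[[[0,0,1],[0,0,0],1],[[0,0,1],[0,0,0],1],[[0,0,0],[0,0,0],1]]'
```

```text
t: 21.72
eef_pos: [0.4675, -0.202, 0.0307]
tool_rot: [-0.0, 1.0, -0.005, -0.0]
contact_force: [0.8, -0.5, -2.4]
gripper_width: 0.668
t: 22.1
eef_pos: [0.4676, -0.202, 0.0304]
tool_rot: [0.0, 1.0, -0.005, -0.0]
contact_force: [-5.6, 1.3, 19.2]
gripper_width: 0.667
```

```bash
python3 -m jog '[[[0,0,-1],[0,0,0],-1],[[0,0,0],[0,0,0],-1],[[0,0,0],[0,0,0],-1],[[0,0,0],[0,0,0],-1],[[0,0,-10],[0,0,0],-1],[[0,0,-40],[0,0,0],-1],[[0,0,-55],[0,0,0],-1],[[0,0,-50],[0,0,0],-1],[[0,0,0],[0,0,0],-1],[[0,0,0],[0,0,0],-1],[[0,0,0],[0,0,0],-1]]'; python3 - <<'E'
from pin import *
bot.get_obs()
im,d=bot.read_camera("wrist");o=st()
json.dump({k:np.asarray(v).tolist() for k,v in o.items()},open("m1.json","w"))
im=im[:,:,::-1]
cv2.imwrite("pics/m1.png",im)
s,d=bot.read_camera("scene"); cv2.imwrite("pics/m2.png",cv2.resize(s[150:330,320:500,::-1],None,fx=3,fy=3))
E
```

```text
t: 23.48
eef_pos: [0.4665, -0.2017, 0.1836]
tool_rot: [-0.0, 1.0, -0.005, -0.001]
contact_force: [0.0, 0.0, 0.0]
gripper_width: 1.001
t23.52 tcp [ 466.6 -201.7  183.5] xyaw -0.52 yyaw -90.52 tilt [-0.0025  0.001  -1.    ] F [-0.2  0.4 -0.5] T [-0.   -0.    0.04] w 1.005 q [ 0.49  0.27 -0.24  1.98  0.08  0.9  -1.37]
```

View pics/m1.png

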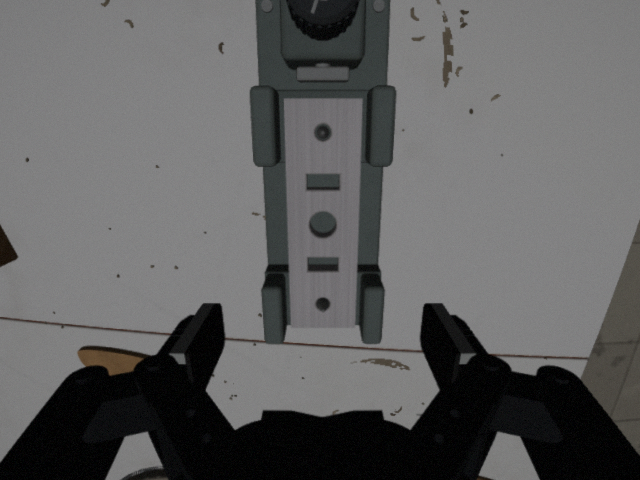

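View pics/m2.png

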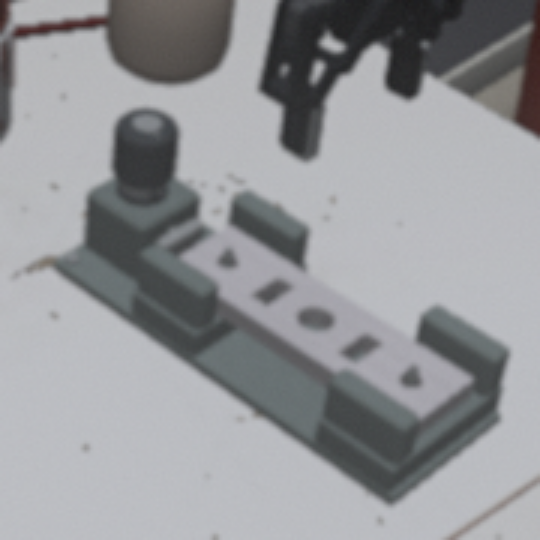

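```bash
python3 -m jog '[[[39,0.2,0],[0,0,0],-1],[[39,0.2,0],[0,0,0],-1],[[39,0.2,0],[0,0,0],-1],[[39,0,0],[0,0,0],-1],[[0,0,0],[0,0,-10],-1],[[0,0,0],[0,0,-10],-1],[[0,0,0],[0,0,-10],-1],[[0,0,0],[0,0,-10],-1],[[0,0,0],[0,0,-10],-1],[[0,0,0],[0,0,-10],-1],[[0,0,0],[0,0,-10],-1],[[0,0,0],[0,0,-10],-1]]'; python3 -m jog '[[[0,0,0],[0,0,-10],-1],[[0,0,0],[0,0,0],-1],[[0,0,0],[0,0,0],-1],[[0,0,0],[0,0,0],-1]]'; python3 - <<'E'
from pin import *
bot.get_obs()
im,d=bot.read_camera("wrist");o=st()
json.dump({k:np.asarray(v).tolist() for k,v in o.items()},open("n1.json","w"))
im=im[:,:,::-1]
cv2.imwrite("pics/n1.png",im)
P=np.array([467.7,-202.45,0])+155*np.array([np.cos(-.0091),np.sin(-.0091),0]); P[2]=114
print(P,proj("wrist",P/1000,o))
E
```

```text
t: 25.08
eef_pos: [0.623, -0.2039, 0.1835]
tool_rot: [-0.001, 0.767, 0.642, -0.0]
contact_force: [0.9, 0.2, 0.1]
gripper_width: 0.999
t: 25.58
eef_pos: [0.6235, -0.2039, 0.1846]
tool_rot: [-0.0, 0.711, 0.703, -0.0]
contact_force: [0.6, 1.2, -0.1]
gripper_width: 0.997
t25.62 tcp [ 623.5 -203.9  184.7] xyaw 89.41 yyaw -0.59 tilt [-1.e-04 -1.e-04 -1.e+00] F [-0.1 -0.2  1.3] T [0.02 0.03 0.02] w 1.001 q [ 0.62  0.55 -0.57  1.62  0.33  1.07 -0.05]
[ 622.69358227 -203.86048053  114.        ] [[320.58780341 253.85155553]]
```

View pics/n1.png

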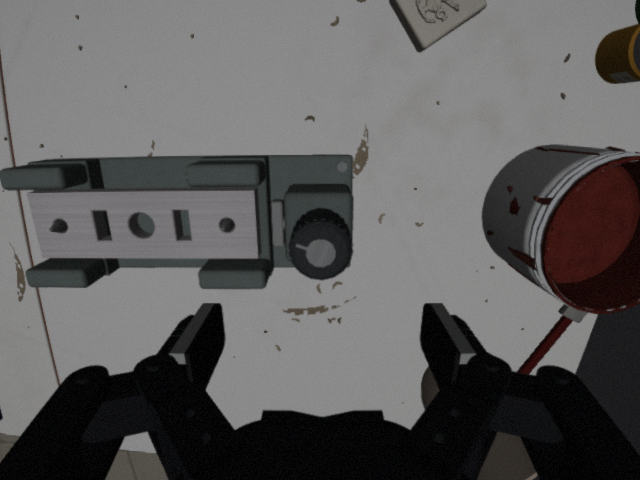

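```bash
python3 -m jog '[[[0.4,-0.6,30],[0,0,0],-1],[[0,0,30],[0,0,0],-1],[[0,0,30],[0,0,0],-1],[[0,0,19],[0,0,0],-1],[[0,0,0],[0,0,0],-1],[[0,0,0],[0,0,0],-1]]'; python3 - <<'E'
from pin import *
bot.get_obs()
im,d=bot.read_camera("wrist");o=st()
json.dump({k:np.asarray(v).tolist() for k,v in o.items()},open("n2.json","w"))
im=im[:,:,::-1]
cv2.imwrite("pics/n2.png",im)
P=np.array([467.7,-202.45,0])+155*np.array([np.cos(-.0091),np.sin(-.0091),0]); P[2]=114
print(P,proj("wrist",P/1000,o))
E
```

```text
t: 26.38
eef_pos: [0.6238, -0.2037, 0.077]
tool_rot: [0.001, 0.71, 0.704, 0.0]
contact_force: [0.5, -0.4, 0.9]
gripper_width: 1.0
t26.43 tcp [ 624.  -203.7   77.2] xyaw 89.46 yyaw -0.54 tilt [ 2.2e-03 -5.0e-04 -1.0e+00] F [-0.2 -0.5  0.8] T [-0.03 -0.03  0.01] w 0.997 q [ 0.59  0.67 -0.52  1.69  0.41  0.89 -0.11]
[ 622.69358227 -203.86048053  114.        ] [[318.31775815 357.84024484]]
```

View pics/n2.png

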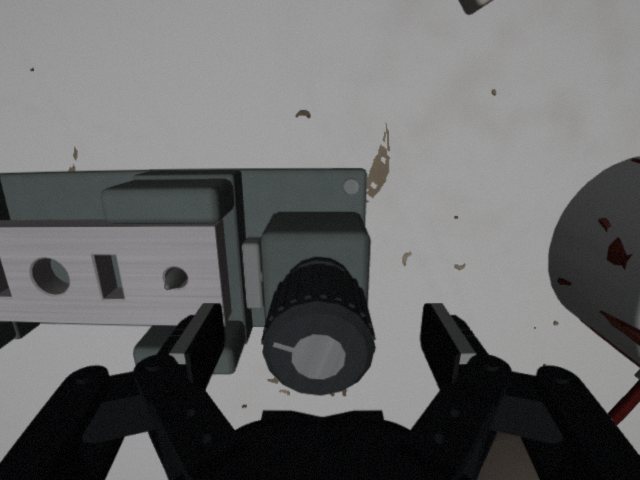

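```bash
python3 -m jog '[[[0.4,-0.8,2],[0,0,0],-1],[[0,0,0],[0,0,0],1],[[0,0,0],[0,0,0],1],[[0,0,0],[0,0,0],1],[[0,0,0],[0,0,0],1],[[0,0,0],[0,0,0],1],[[0,0,0],[0,0,0],1],[[0,0,0],[0,0,0],1]]' 60; python3 - <<'E'
from pin import *
bot.get_obs()
im,d=bot.read_camera("wrist");o=st()
im=im[:,:,::-1]
cv2.imwrite("pics/n3.png",im[120:480,100:600])
E
```

```text
t: 27.42
eef_pos: [0.6224, -0.2033, 0.0742]
tool_rot: [0.0, 0.71, 0.704, 0.0]
contact_force: [-0.9, 0.0, 6.2]
gripper_width: 0.48
t27.48 tcp [ 622.4 -203.3   74.3] xyaw 89.47 yyaw -0.53 tilt [ 6.e-04 -3.e-04 -1.e+00] F [-1.3  0.6  5.1] T [-0.02  0.3   0.  ] w 0.479 q [ 0.59  0.67 -0.52  1.7   0.41  0.88 -0.12]
```

View pics/n3.png

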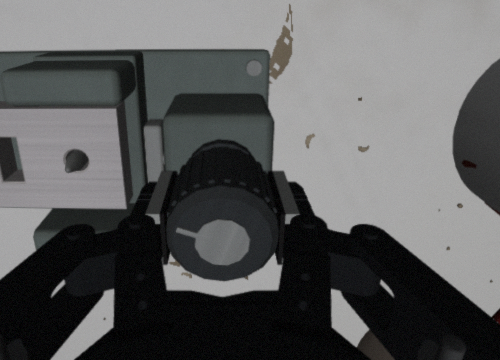

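```bash
cat > w.py <<'E'
from pin import *
import sys
bot.get_obs()
im,d=bot.read_camera("wrist");o=st()
cv2.imwrite("pics/%s.png"%sys.argv[1],im[120:480,100:600,::-1])
E
python3 -m jog '[[[0,0,0],[0,0,10],1],[[0,0,0],[0,0,10],1],[[0,0,0],[0,0,10],1],[[0,0,0],[0,0,0],1]]' 60; python3 w.py p1
```

```text
t: 27.98
eef_pos: [0.6224, -0.2032, 0.0743]
tool_rot: [0.0, 0.868, 0.497, 0.0]
contact_force: [-1.7, 0.4, 6.4]
gripper_width: 0.477
t28.02 tcp [ 622.4 -203.2   74.2] xyaw 59.67 yyaw -30.33 tilt [ 4.e-04 -6.e-04 -1.e+00] F [-1.8  0.1  5.9] T [-0.    0.32 -0.11] w 0.475 q [ 0.5   0.65 -0.4   1.7   0.32  0.85 -0.56]
```

View pics/p1.png

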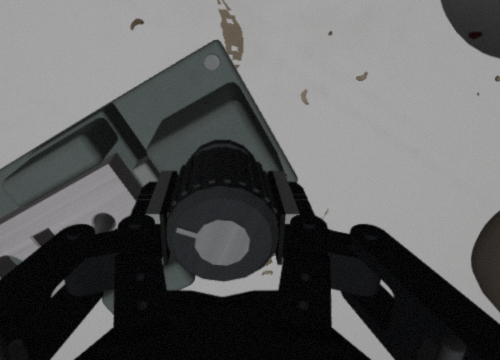

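```bash
python3 -m jog '[[[0,0,0],[0,0,10],1],[[0,0,0],[0,0,10],1],[[0,0,0],[0,0,10],1],[[0,0,0],[0,0,0],1]]' 60; python3 w.py p2
python3 -m jog '[[[0,0,0],[0,0,8],1],[[0,0,0],[0,0,0],1]]' 60; python3 -c "
from h import *
st()"
```

```text
t: 28.52
eef_pos: [0.6224, -0.2033, 0.0742]
tool_rot: [0.0, 0.967, 0.255, 0.0]
contact_force: [-1.2, -0.6, 6.5]
gripper_width: 0.479
t28.57 tcp [ 622.4 -203.2   74.2] xyaw 29.68 yyaw -60.32 tilt [ 3.e-04 -5.e-04 -1.e+00] F [-1.   0.6  5.5] T [ 0.03  0.34 -0.06] w 0.478 q [ 0.41  0.63 -0.27  1.71  0.22  0.83 -1.01]
t: 28.82
eef_pos: [0.6224, -0.2032, 0.0742]
tool_rot: [0.0, 0.982, 0.188, 0.0]
contact_force: [-0.6, 0.4, 6.9]
gripper_width: 0.478
t28.82 tcp [ 622.4 -203.2   74.2] xyaw 21.62 yyaw -68.38 tilt [ 4.e-04 -4.e-04 -1.e+00] F [-0.6  0.4  6.9] T [ 0.05  0.29 -0.02] w 0.478 q [ 0.39  0.63 -0.24  1.71  0.19  0.82 -1.13]
```

View pics/p2.png

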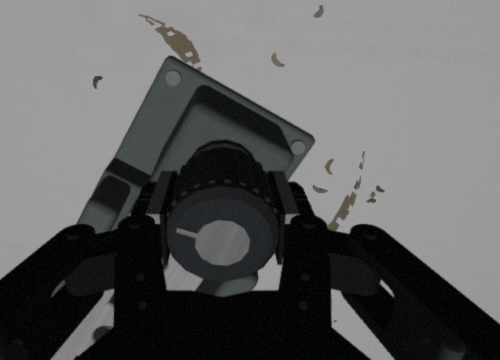

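```bash
cat > q.py <<'E'
from h import *
T=[];J=[]
for _ in range(4):
    bot.read_camera("top"); o=bot.get_obs(); T.append(o['torque'][2]);J.append(o['joint_torque'][6])
s,_=bot.read_camera("scene");t,_=bot.read_camera("top")
print('t',o['t'],'Tz',np.round(T,3),'mean %.3f'%np.mean(T),'J7',np.round(J,3),'yaw',yawof(o['tool_rot'])[0])
import sys
cv2.imwrite("pics/%s.png"%sys.argv[1],np.hstack([cv2.resize(s[170:290,330:450,::-1],(400,400)),cv2.resize(t[200:280,360:440,::-1],(400,400))]))
E
python3 q.py q1
```

```text
t 29.025 Tz [-0.087 -0.065 -0.071 -0.093] mean -0.079 J7 [-0.026  0.072  0.094  0.097] yaw 21.692947921854522
```

View pics/q1.png

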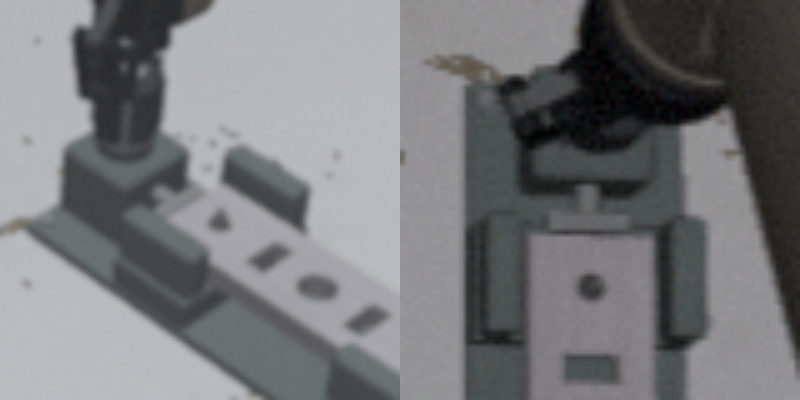

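```bash
python3 -m jog '[[[0,0,0],[0,0,5],1],[[0,0,0],[0,0,0],1]]' 60; python3 q.py q2;  python3 -m jog '[[[0,0,0],[0,0,5],1],[[0,0,0],[0,0,0],1]]' 60; python3 q.py q3; python3 -m jog '[[[0,0,0],[0,0,5],1],[[0,0,0],[0,0,0],1]]' 60; python3 q.py q4
```

```text
t: 29.38
eef_pos: [0.6224, -0.2033, 0.0742]
tool_rot: [0.0, 0.989, 0.145, 0.0]
contact_force: [-1.3, 0.4, 6.1]
gripper_width: 0.476
t 29.575 Tz [-0.095 -0.142 -0.121 -0.114] mean -0.118 J7 [0.023 0.083 0.097 0.098] yaw 16.689862314161083
t: 29.92
eef_pos: [0.6224, -0.2032, 0.0742]
tool_rot: [0.0, 0.995, 0.101, 0.0]
contact_force: [-2.4, -1.3, 6.8]
gripper_width: 0.477
t 30.125 Tz [-0.114 -0.053 -0.107 -0.067] mean -0.085 J7 [0.023 0.083 0.097 0.098] yaw 11.69350546961355
t: 30.48
eef_pos: [0.6224, -0.2033, 0.0742]
tool_rot: [0.0, 0.998, 0.058, 0.0]
contact_force: [-1.7, -0.6, 5.6]
gripper_width: 0.477
t 30.675 Tz [-0.064 -0.186 -0.097 -0.122] mean -0.117 J7 [0.024 0.083 0.097 0.098] yaw 6.693229788975093
```

View pics/q4.png

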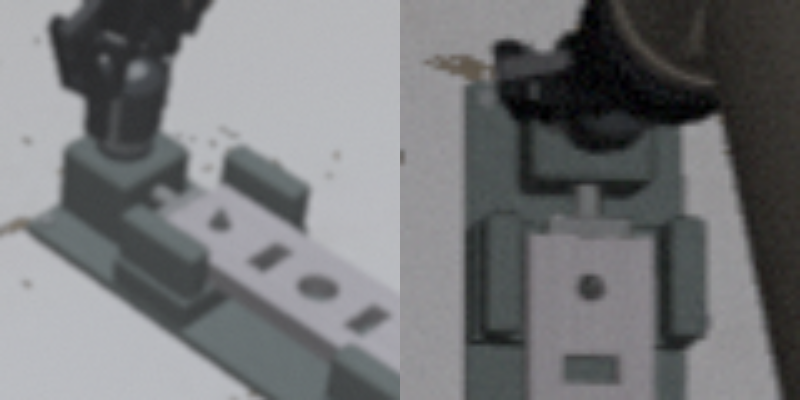

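```bash
cat > r.py <<'E'
from h import *
J=[]
for _ in range(2):
    bot.read_camera("top"); o=bot.get_obs(); J.append(o['joint_torque'][6])
print('   t %.2f'%o['t'],'Tz %.3f'%o['torque'][2],'J7',np.round(J,3),'yaw %.2f turned %.3f'%(yawof(o['tool_rot'])[0],np.radians(89.47-yawof(o['tool_rot'])[0])))
E
for i in 1; do python3 -m jog '[[[0,0,0],[0,0,4],1],[[0,0,0],[0,0,0],1],[[0,0,0],[0,0,0],1]]' |grep t:; python3 r.py; python3 -m jog '[[[0,0,0],[0,0,4],1],[[0,0,0],[0,0,0],1],[[0,0,0],[0,0,0],1]]' |grep t:; python3 r.py; python3 -m jog '[[[0,0,0],[0,0,4],1],[[0,0,0],[0,0,0],1],[[0,0,0],[0,0,0],1]]' |grep t:; python3 r.py;  done
```

```text
t: 31.15
tool_rot: [0.0, 1.0, 0.024, 0.0]
   t 31.25 Tz -0.088 J7 [0.098 0.098] yaw 2.69 turned 1.515
t: 31.62
tool_rot: [0.0, 1.0, -0.011, 0.0]
   t 31.73 Tz -0.056 J7 [0.098 0.098] yaw -1.31 turned 1.584
t: 32.1
tool_rot: [0.0, 0.999, -0.046, 0.0]
   t 32.20 Tz 0.025 J7 [-0.055 -0.056] yaw -5.28 turned 1.654
```

```bash
python3 q.py q5; python3 -m jog '[[[0,0,0],[0,0,4],1],[[0,0,0],[0,0,0],1],[[0,0,0],[0,0,0],1]]' |grep t:; python3 r.py
```

```text
t 32.4 Tz [0.073 0.059 0.098 0.009] mean 0.060 J7 [-0.057 -0.057 -0.057 -0.057] yaw -5.28107748666355
t: 32.88
tool_rot: [0.0, 0.997, -0.081, 0.0]
   t 32.98 Tz 0.096 J7 [-0.079 -0.079] yaw -9.27 turned 1.723
```

View pics/q5.png

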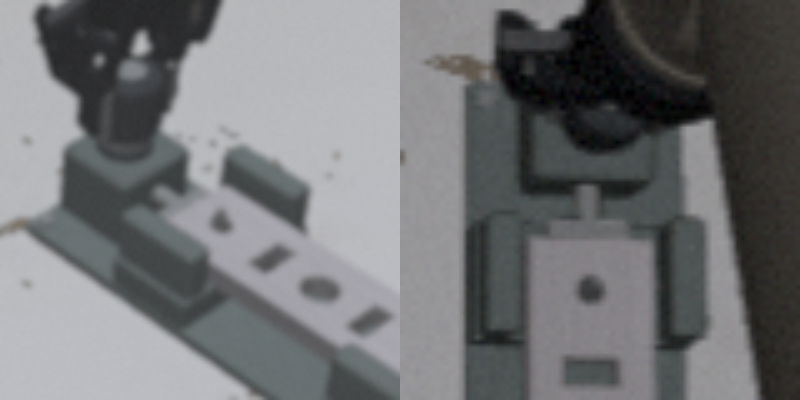

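```bash
cat > m.py <<'E'
from h import *
o=bot.get_obs()
print('   t %.2f'%o['t'],'Tz %.3f'%o['torque'][2],'J7 %.3f'%o['joint_torque'][6],'yaw %.2f turned %.3f'%(yawof(o['tool_rot'])[0],np.radians(89.47-yawof(o['tool_rot'])[0])))
E
python3 -m jog '[[[0,0,0],[0,0,3],1]]' >/dev/null; python3 m.py
python3 -m jog '[[[0,0,0],[0,0,3],1]]' >/dev/null; python3 m.py
python3 -m jog '[[[0,0,0],[0,0,3],1]]' >/dev/null; python3 m.py
python3 -m jog '[[[0,0,0],[0,0,0],1]]' >/dev/null; python3 m.py
python3 -m jog '[[[0,0,0],[0,0,0],1]]' >/dev/null; python3 m.py
```

```text
t 33.10 Tz 0.262 J7 0.379 yaw -12.31 turned 1.776
   t 33.23 Tz 0.233 J7 0.220 yaw -15.34 turned 1.829
   t 33.35 Tz 0.239 J7 0.222 yaw -18.35 turned 1.882
   t 33.48 Tz 0.122 J7 -0.257 yaw -18.30 turned 1.881
   t 33.60 Tz 0.057 J7 -0.084 yaw -18.27 turned 1.880
```

```bash
for i in 1 ; do
python3 -m jog '[[[0,0,0],[0,0,4],1]]' >/dev/null; python3 m.py
python3 -m jog '[[[0,0,0],[0,0,4],1]]' >/dev/null; python3 m.py
python3 -m jog '[[[0,0,0],[0,0,4],1]]' >/dev/null; python3 m.py
python3 -m jog '[[[0,0,0],[0,0,4],1]]' >/dev/null; python3 m.py
python3 -m jog '[[[0,0,0],[0,0,4],1]]' >/dev/null; python3 m.py
python3 -m jog '[[[0,0,0],[0,0,4],1]]' >/dev/null; python3 m.py
done; python3 q.py q6
```

```text
t 33.73 Tz 0.283 J7 0.623 yaw -22.34 turned 1.951
   t 33.85 Tz 0.231 J7 0.348 yaw -26.37 turned 2.022
   t 33.98 Tz 0.236 J7 0.341 yaw -30.37 turned 2.092
   t 34.10 Tz 0.302 J7 0.344 yaw -34.37 turned 2.161
   t 34.23 Tz 0.239 J7 0.367 yaw -38.37 turned 2.231
   t 34.35 Tz 0.278 J7 0.371 yaw -42.38 turned 2.301
t 34.55 Tz [0.167 0.091 0.038 0.032] mean 0.082 J7 [-0.022 -0.482 -0.2   -0.104] yaw -42.27495446426196
```

View pics/q6.png

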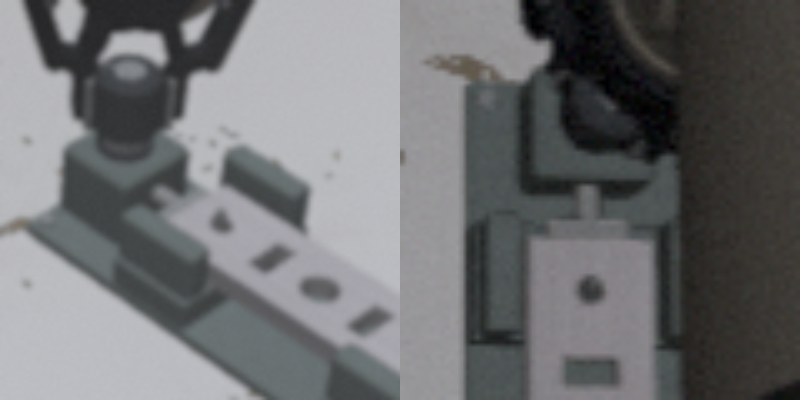

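```bash
for i in 1 ; do
python3 -m jog '[[[0,0,0],[0,0,4],1]]' >/dev/null; python3 m.py
python3 -m jog '[[[0,0,0],[0,0,4],1]]' >/dev/null; python3 m.py
python3 -m jog '[[[0,0,0],[0,0,4],1]]' >/dev/null; python3 m.py
python3 -m jog '[[[0,0,0],[0,0,4],1]]' >/dev/null; python3 m.py
python3 -m jog '[[[0,0,0],[0,0,4],1]]' >/dev/null; python3 m.py
python3 -m jog '[[[0,0,0],[0,0,4],1]]' >/dev/null; python3 m.py
done; python3 -m jog '[[[0,0,0],[0,0,0],1],[[0,0,0],[0,0,0],1]]'; python3 w.py s1
```

```text
t 34.77 Tz 0.241 J7 0.579 yaw -46.33 turned 2.370
   t 34.90 Tz 0.194 J7 0.352 yaw -50.37 turned 2.441
   t 35.02 Tz 0.226 J7 0.363 yaw -54.37 turned 2.510
   t 35.15 Tz 0.248 J7 0.359 yaw -58.37 turned 2.580
   t 35.27 Tz 0.231 J7 0.372 yaw -62.37 turned 2.650
   t 35.40 Tz 0.311 J7 0.339 yaw -66.37 turned 2.720
t: 35.65
eef_pos: [0.6224, -0.2033, 0.0742]
tool_rot: [0.0, 0.837, -0.547, 0.0]
contact_force: [-1.5, 1.0, 7.6]
gripper_width: 0.474
t35.70 tcp [ 622.4 -203.2   74.2] xyaw -66.27 yyaw -156.27 tilt [ 4.e-04 -1.e-04 -1.e+00] F [-1.5  0.3  7.1] T [0.06 0.33 0.08] w 0.477 q [ 0.11  0.62  0.15  1.73 -0.12  0.8  -2.41]
```

View pics/s1.png

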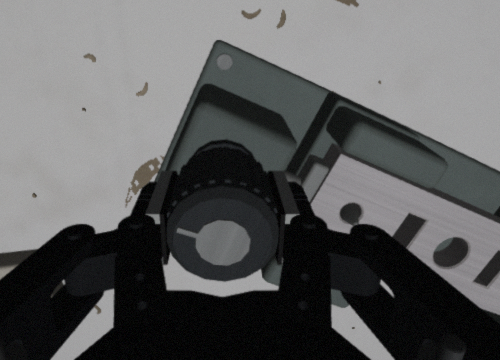

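```bash
python3 -m jog '[[[0,0,0],[0,0,0],-1],[[0,0,0],[0,0,0],-1],[[0,0,0],[0,0,0],-1],[[0,0,0],[0,0,0],-1],[[0,0,-20],[0,0,0],-1],[[0,0,-40],[0,0,0],-1],[[0,0,-40],[0,0,0],-1],[[0,0,-20],[0,0,0],-1],[[0,0,0],[0,0,0],-1],[[0,0,0],[0,0,0],-1]]'; python3 - <<'E'
from pin import *
bot.get_obs()
im,d=bot.read_camera("wrist");o=st()
json.dump({k:np.asarray(v).tolist() for k,v in o.items()},open("u1.json","w"))
cv2.imwrite("pics/u1.png",im[:,:,::-1])
s,_=bot.read_camera("scene");t,_=bot.read_camera("top")
cv2.imwrite("pics/u2.png",np.hstack([cv2.resize(s[150:330,320:500,::-1],(400,400)),cv2.resize(t[150:350,280:480,::-1],(400,400))]))
E
```

```text
t: 36.95
eef_pos: [0.6212, -0.2028, 0.1924]
tool_rot: [0.0, 0.836, -0.548, -0.001]
contact_force: [-0.4, 1.0, 0.0]
gripper_width: 1.002
t37.00 tcp [ 621.1 -202.8  192. ] xyaw -66.51 yyaw -156.51 tilt [-3.e-03  7.e-04 -1.e+00] F [-0.1  0.2  0.1] T [ 0.02 -0.03  0.05] w 1.003 q [ 0.09  0.48  0.18  1.66 -0.1   1.01 -2.43]
```

View pics/u1.png

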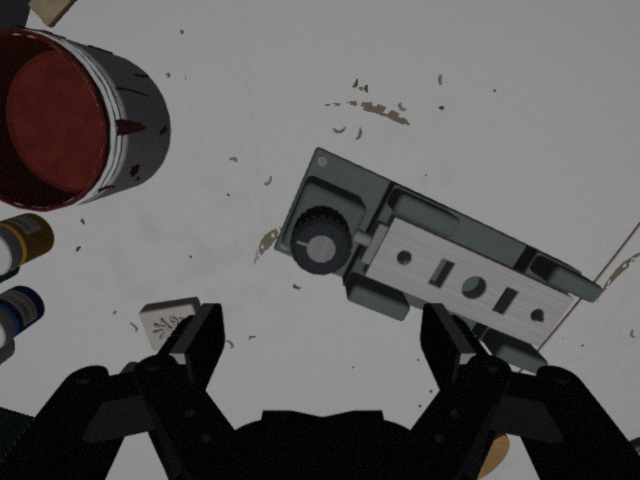

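View pics/u2.png

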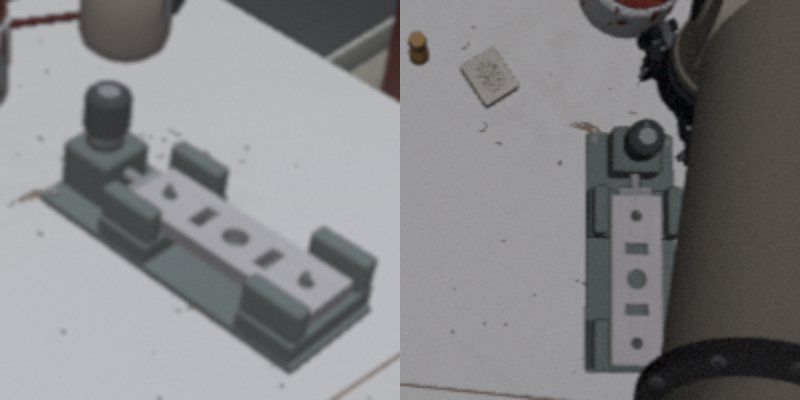

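```bash
python3 - <<'E'
from pin import *
im,d=bot.read_camera("wrist");o=st()
for p in [(388,265),(425,245),(455,262),(490,285),(520,325),(545,325),(425,275),(330,185),(405,210)]:
    v=np.median(d[p[1]-2:p[1]+3,p[0]-2:p[0]+3]); print(p,(at_d("wrist",p,v,o)*1000).round(1))
im=im[:,:,::-1]; cv2.imwrite("pics/u3.png",cv2.resize(im[140:380,270:610],None,fx=2.2,fy=2.2,interpolation=cv2.INTER_CUBIC))
E
```

```text
t37.15 tcp [ 621.4 -202.9  192.3] xyaw -66.52 yyaw -156.52 tilt [-2.5e-03  5.0e-04 -1.0e+00] F [-0.4  0.5  1. ] T [-0.    0.02  0.04] w 1.000 q [ 0.09  0.48  0.18  1.66 -0.1   1.01 -2.43]
(388, 265) [ 551.  -190.6   45.5]
(425, 245) [ 529.4 -220.9   45.8]
(455, 262) [ 495.7 -217.3   45.1]
(490, 285) [ 453.3 -210.5   45.7]
(520, 325) [ 400.5 -185.1   45.2]
(545, 325) [ 376.3 -195.1   45.4]
(425, 275) [ 514.9 -195.1   45.1]
(330, 185) [ 626.6 -233.1   25.7]
(405, 210) [ 566.  -243.9   62.3]
```

View pics/u3.png

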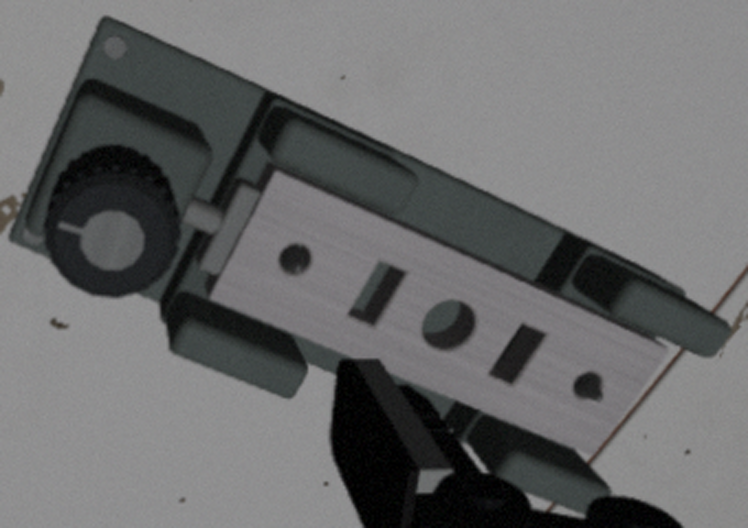

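Plate is flat: its top is at z ≈ 45–46 mm along its length, home being 46. The jaw is tight on its end face, the bystanders stand where they were, and the robot is clear. Handing in.

```bash
python3 -c "
from station import bot
print(bot.hand_in())"
```

```text
the job is handed in; nothing more can be done
None
```

The job is done and handed in at about 37 s, with the plate left clamped on the stand.

**What I did:**
- I took the plate out of the cradle by its far end, laid it flat on the table and let go.
- I regripped it by the middle and set it down over both pins until it bottomed (19 N, tool height matching a seat at 30 mm).
- I turned the cap clockwise about 2.72 rad in one grip, with no regrip needed, then released it and raised the gripper clear.

**Last checks:**
- **Plate:** its top reads z = 45.1–45.8 mm along its whole length (46 mm is home). Both pins show through their holes.
- **Jaw:** it is tight on the plate's end face. It pushed the plate along by about the 1.5 mm of pin play before it bore.
- **Clutch:** I estimate about 1.1 rad of slip, or roughly three clicks, against a limit of 1.57 rad. Slip seems to have started at about 1.6 rad of turn. From about 1.7 rad on, the torque while turning held near 0.25 N m.
- **Bystanders:** the plaster mould and the wooden stamp were not touched.

**Less certain:**
- **Slip:** the figure comes from torque and how far the cap turned. I did not read the thimble mark directly, so the start of slip is good to about 0.1 rad.
- **Torque readings:** readings taken with the arm at rest were noisy and changed sign when the jaw bore. I judged the slip from readings taken while turning.

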